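# Index the jar carousel and relock its plunger

### The job

Bring the amber jar round to the front place of the jar carousel, beside the locking plunger: pull up the red T-bar and twist it so the plunger stays parked out by itself, then swing the folded orange crank fully upright and turn the carousel with it. Then twist the T-bar back and make sure the pin has dropped fully home in its notch, so that the carousel is locked with the amber jar in front; leave the crank standing upright, all five jars upright in their places, and everything else on the table where it is.

Things in the scene. Friction and masses are not known exactly. Their poses are not given: they have to be found in the camera images.
- carousel: Fixed base of the rotary jar carousel. Origin at table level on its vertical turning axis, z up; -x is its front, where a grey post (outer face 194 mm from the axis) and an arm (top 85 mm high) carry the locking plunger, 140 mm in front of the axis; on the arm a brass slotted collar, top 100 mm high.
- disc_mid (a point): On the axis, middle of the white disc's top, 50 mm above the table; disc radius 115 mm, round it a notched index plate to radius 163 mm, top 42 mm high. Six places every 60 degrees on an 85 mm circle: the rear one (+x) at the start has the crank, the others a jar each between four pins (2 mm play). Locked at the start; turns up to 130 degrees either way, drag 2 N at the crank, stays where left.
- front (a point): The front place: centre of the jar position nearest the plunger, fixed to the base, 85 mm in front of the axis, at the height of the disc's top (50 mm above the table).
- plunger (a joint): Height of the plunger above home, m: 0 home, pin in a notch; 0.011 pin standing on the index plate between notches; 0.014 parked out; 0.019 stop. A spring pushes it down, 6 N at home, 10 N parked. A notch has 1.5 mm play each side of the pin (0.6 degrees of disc). A pin standing on the plate snaps in when the disc is slowly brought on by the crank, and that stops the disc.
- tbar: Red T-bar on the plunger, round, 70 mm long, 14 mm thick; origin at its middle, 130 mm above the table when home; x along the bar. Home: bar along the carousel's x. Pulled up over 14 mm, it twists counterclockwise seen from above, to a stop at 80 degrees, and beyond 45 degrees stays parked on the collar. Twisted fully back it drops into the collar slot; in the slot it cannot twist.
- crank: Folding crank: steel rod with a free-spinning orange grip, 18 mm thick, 66 to 123 mm from the hinge; origin at the hinge, on the disc 85 mm from the axis, 74 mm above the table; x along the bar to its free end. Folded (start, 0 to 0.2 rad open) it points over the disc to the front, 15 mm above it, and a lug locks the disc until it is over 40 degrees up. Stiff hinge (1 to 2 N at the end) up to a stop at 92 degrees; stays where left.
- crank_end (a point): A good place to hold the crank, on its spinning grip: on the bar's axis, 100 mm from the hinge; 174 mm above the table when upright. As the crank swings up it tips between the fingers and tends to creep out of them: take hold again on the way. Upright, the grip spins freely, so the hand need not turn with the crank.
- jar_amber: Closed jar, amber glass, black cap: the one wanted; diameter 44 mm, 50 mm tall, stands on the disc; origin at the centre of its underside, z up.
- jar_green: Closed jar, green, white cap; diameter 44 mm, 50 mm tall, stands on the disc; origin at the centre of its underside, z up.
- jar_blue: Closed jar, blue, white cap; diameter 44 mm, 50 mm tall, stands on the disc; origin at the centre of its underside, z up.
- jar_grey: Closed jar, grey, white cap; diameter 44 mm, 50 mm tall, stands on the disc; origin at the centre of its underside, z up.
- jar_white: Closed jar, all white (at the front at the start); diameter 44 mm, 50 mm tall, stands on the disc; origin at the centre of its underside, z up.
- tube_rack: Wire test-tube rack, 70 x 200 mm, with tubes up to 106 mm; loose bystander, origin at the centre of its underside; leave it alone.
- bowl: White bowl, 120 mm wide; loose bystander, origin at the centre of its underside; leave it alone.
- flask: Glass conical flask, 114 mm tall; loose bystander, origin at the centre of its underside; leave it alone.
- burner: Purple spirit burner, 77 mm tall; loose bystander, origin at the centre of its underside; leave it alone.
- tongs: Wooden tube tongs, 150 mm, lying beside the carousel; loose bystander, origin at the centre of its underside; leave it alone.
- marker: Blue and green marker, 130 mm, lying beside the carousel; loose bystander, origin at the centre of its underside; leave it alone.
There are look-alikes about, which are no part of the job. What is shaped like the jar_blue but yellow is not meant.

How it is judged (in metres and radians):
On the way, in this order (a step that is already met when the one before it is completed fails the run):
1. the plunger is parked out by itself, T-bar twisted and let go (value of joint plunger above 0.0115 m and angle between the x axis of tbar and the x axis of carousel, either way round above 0.7 rad and contact force between the fingers and tbar below 0.3 N), for 0.2 s.
2. the crank stands upright (angle between crank's own x axis and vertical below 0.25 rad), for 0.1 s.
3. the carousel is being turned by the crank, plunger out (distance of jar_amber from where it was at the start of the episode above 0.03 m and contact force between the fingers and crank above 0.3 N and value of joint plunger above 0.0095 m), for 0.05 s.
4. the amber jar comes to the front (horizontal distance between jar_amber and front below 0.03 m), for 0.1 s.
5. the plunger is home again, its pin in the notch, the T-bar twisted back (value of joint plunger below 0.0025 m and angle between the x axis of tbar and the x axis of carousel, either way round below 0.2 rad and horizontal distance between jar_amber and front below 0.012 m), for 0.2 s.
At the end, for the whole second after the job is handed in: Amber jar at rest within 12 mm of the front place; plunger within 2.5 mm of home, T-bar within 0.2 rad of home; crank within 0.3 rad of upright; all five jars upright (within 0.12 rad), undersides 44 to 58 mm above the table (all of step 5 and angle between crank's own x axis and vertical below 0.3 rad and linear speed of jar_amber below 0.02 m/s and angle between each of jar_amber, jar_green, jar_blue, jar_grey, jar_white's own z axis and vertical below 0.12 rad and height (world z) of jar_amber between 0.044 and 0.058 m and height (world z) of jar_green between 0.044 and 0.058 m and height (world z) of jar_blue between 0.044 and 0.058 m and height (world z) of jar_grey between 0.044 and 0.058 m and height (world z) of jar_white between 0.044 and 0.058 m); the robot touches nothing.
It fails at once if a jar is tipped or lifted out of its place (angle between any of jar_amber, jar_green, jar_blue, jar_grey, jar_white's own z axis and vertical above 0.4 rad or height (world z) of any of jar_amber, jar_green, jar_blue, jar_grey, jar_white above 0.075 m).
It fails at once if a bystander is moved more than 30 mm (distance of any of tube_rack, bowl, flask, burner, tongs, marker from where it was at the start of the episode above 0.03 m).
It also fails if it takes over 72 s, if anything falls off the work surface, if the arm or the gripper's body presses on something with over 40 N, if the wrist force passes 120 N, or if a joint passes its speed limit or range.

### The arm

A 6-joint arm with a two-finger parallel gripper is mounted at the origin on the work surface. World frame = base frame: x ahead of the robot, y to its left, z up, the work surface at z = 0. Lengths are in mm, angles in rad, forces in N, time in s.
With the tool pointing down it reaches from about 350 to 875 mm from the base axis. Payload 4.2 kg.
Tool frame: the origin (TCP) lies at the very end of the fingers, on their centre line; the grasp point (between the pads) lies 19 mm behind it; z points along the fingers, y is the direction in which the jaws open and shut (so a half turn about z gives the same grasp; the last joint's range is limited). The gripper opens to 85 mm and grips with 20 to 120 N. Pads are 22 mm wide; open, the fingers measure 114 mm over their backs; the gripper's body (76 mm by 85 mm) begins 54 mm behind the grasp point. The pads swing forward as they close: fully open they stand 13 mm farther back than shut.
Start: joints at [-0.975, 0.385, 0.008, 0, -1.194, -0.259], TCP at [206.558, -589.859, 231.312] pointing down, gripper open.
Joint ranges: [-3.14, 3.14], [-1.21, 2.06], [-1.07, 1.41], [-3.16, 2.05], [-2.99, -0.16], [-3.1, 3.1]. Speed limits (rad/s): [2.79, 2.79, 3.14, 3.14, 3.14, 3.14].

### API

Orientations are given as a unit quaternion [x, y, z, w].
In Python, from bench import arm, optics, job gives the robot as it stands.
- The arm moves only by the tool send_rows, never from a script. Its argument "steps" is a list that holds one entry, the list of rows, each a list of 5 numbers: the shift along the tool's x, y, z in cm, then the turn about the tool's z in rad, then the opening, from 0 (shut) to 1 (fully open). A call has 1 to 10 rows; each row shifts and turns the pose as measured when the row begins, along the tool's axes as they then stand; what a row does not reach is not made up. A row lasts 1/12 s, in which the tool goes at most 41.7 mm and 7.16 degrees, less where a joint would pass 70% of its speed; a pose out of reach is approached as far as the arm can. A call with a gripper value outside its range is refused whole. The fingers move at their own pace and stop on an object; the grip force is fixed at half the most. Time passes only in rows, so rows that do not move let the fingers close. It gives the time, the measured TCP pose, the force and the opening at its end, in the units of the state.
- arm.read_state(): the state, without advancing time (a new reading comes with each control period).
- optics.get_image(name): name is "scene" or "top"; returns (picture, depth): 384x512x3 uint8, blue, green, red; 384x512 float32, mm along the optical axis (not along the pixel's ray), 0 where there is no reading.
- optics.get_calibration(name): a dict with "K" (3x3 intrinsics, pixels), "k1" (the pictures are not rectified: a ray, as slopes to the right and down, at radius r is drawn at 1 + k1 r^2 times it, then the intrinsics apply), "rvec" (rotation vector, rad) and "tvec" (3), from world to camera coordinates, as OpenCV has them. Camera axes: x right, y down, z forward; pixel columns grow to the right and rows downward; lengths in mm; the calibration is good to about 2 mm. A picture is of the moment at which its call begins. get_calibration takes no time and is no camera call.
- job.job_done(): hands the job in, once; it reports no verdict.
The state is a dict: "clock": time; "joints": joint angles; "joint_vel": joint speeds; "joint_efforts": joint torques, N m; "position": TCP position; "ee_rot": TCP orientation; "contact_force": force on the tool from outside, world axes, zero at the start; "wrist_torque": the same for the moment, N m; "gripper_width": finger opening in mm.
Only numpy, scipy, OpenCV 4.12 (cv2) and the standard library are available. Lean on these libraries where they do the work, as an engineer would, in place of code of your own. Each camera call takes 0.05 s, during which the arm holds its last target. There are 200 camera calls.

## Working session

There is one attempt and no reset: what is moved stays moved. The work goes in short steps, Python scripts to look and compute and a tool call to move; the robot and the scene stay as the last step left them, time stands still between calls to the robot, and variables do not carry over. Pictures are saved under pics/ and viewed, about 8 in all and at most 12, crops included, and the job is handed in when it is done.

Besides the shell and the picture viewer there is one more tool, called after ">>>" as name(argument=value, ...), one argument or row to a line, values as JSON. send_rows: Moves the arm, as the interface text tells. Its arguments: {"type":"object","properties":{"steps":{"type":"array","items":{"type":"array","items":{"type":"array","items":{"type":"number"}}}}},"required":["steps"]}

```bash
mkdir -p pics; cat > h.py <<'E'
import numpy as np, cv2
from bench import arm, optics, job
from scipy.spatial.transform import Rotation as R
def cal(n):
    c=optics.get_calibration(n); K=np.array(c["K"],float); Rm=cv2.Rodrigues(np.array(c["rvec"],float))[0]; t=np.array(c["tvec"],float).ravel(); return K,float(c["k1"]),Rm,t
def ray(n,u,v):
    K,k1,Rm,t=cal(n); d=cv2.undistortPoints(np.array([[[u,v]]],float),K,np.array([k1,0,0,0.]))[0,0]
    return -Rm.T@t, Rm.T@np.array([d[0],d[1],1.])
def onplane(n,u,v,z):
    o,d=ray(n,u,v); return o+d*(z-o[2])/d[2]
def proj(n,p):
    K,k1,Rm,t=cal(n); c=Rm@np.array(p,float)+t; x=c[:2]/c[2]; x=x*(1+k1*(x@x)); return K[0,0]*x[0]+K[0,2],K[1,1]*x[1]+K[1,2]
def depthpt(n,u,v,d):
    o,r=ray(n,u,v); return o+r*d[int(round(v)),int(round(u))]
E
python3 - <<'E'
from h import *
for n in("scene","top"):
    im,d=optics.get_image(n); cv2.imwrite(f"pics/{n}0.png",im); np.save(f"pics/{n}0.npy",d)
    K,k,Rm,t=cal(n); print(n,K.round(1).tolist(),k,(-Rm.T@t).round(0),Rm.round(2).tolist())
s=arm.read_state();print(s); print(R.from_quat(s["ee_rot"]).as_matrix().round(3))
E
```

```text
scene [[418.8, 0.0, 244.6], [0.0, 418.8, 192.4], [0.0, 0.0, 1.0]] -0.138155972998236 [1347. -742.  962.] [[0.71, 0.7, 0.0], [0.44, -0.45, -0.78], [-0.54, 0.56, -0.63]]
top [[483.8, 0.0, 251.6], [0.0, 483.8, 194.9], [0.0, 0.0, 1.0]] -0.021994184349273856 [ 494.   28. 1730.] [[0.02, -1.0, 0.02], [-1.0, -0.02, -0.08], [0.08, -0.02, -1.0]]
{'clock': 0.1, 'joints': array([-9.75385195e-01,  3.85506776e-01,  6.77616056e-03, -4.25471314e-04,
       -1.19396633e+00, -2.58612368e-01]), 'joint_vel': array([-0.00099491, -0.00226445,  0.00375521,  0.00119541, -0.00100811,
        0.00110207]), 'joint_efforts': array([-5.72883764e-04, -3.93319988e+01,  1.88928992e+01,  4.19790655e+00,
       -2.58253705e-03,  5.17361983e-06]), 'position': array([ 206.40148297, -589.40214   ,  230.32134551]), 'ee_rot': array([-1.67527150e-01,  9.85866985e-01,  9.46870067e-04, -2.13593161e-04]), 'contact_force': array([ 0.85932926,  0.07190191, -0.25396385]), 'wrist_torque': array([ 0.04619782, -0.01510219,  0.05880641]), 'gripper_width': 85.75501625758284}
[[-0.944 -0.33  -0.001]
 [-0.33   0.944  0.002]
 [ 0.     0.002 -1.   ]]
```

View pics/scene0.png

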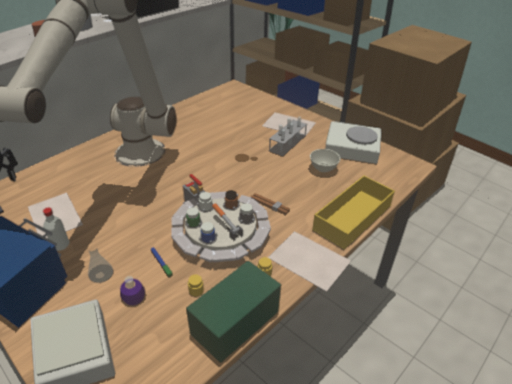

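View pics/top0.png

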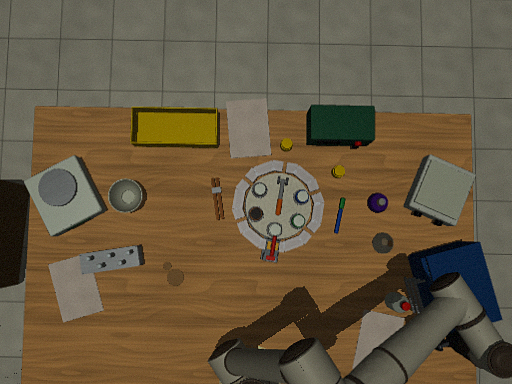

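Scene view: carousel around (220,225) with the T-bar at (195,182), orange crank (228,218) and amber/brown jar (231,199). Top view: carousel around (278,205), T-bar (273,245), crank (280,195), amber jar (256,213). Look-alikes: yellow jars at top (286,145) and (339,171), and red caps at (405,306) and (357,144). None of these is meant.

```bash
python3 - <<'E'
from h import *
im=cv2.imread("pics/top0.png"); d=np.load("pics/top0.npy")
c=im[145:275,215:345]; cv2.imwrite("pics/crop1.png",cv2.resize(c,None,fx=4.5,fy=4.5,interpolation=cv2.INTER_CUBIC))
hsv=cv2.cvtColor(im,cv2.COLOR_BGR2HSV)
def blob(lo,hi,z,name):
    m=cv2.inRange(hsv,lo,hi); m[:, :215]=0; m[:,345:]=0; m[:160]=0; m[275:]=0
    n,l,st,ce=cv2.connectedComponentsWithStats(m)
    for i in np.argsort(-st[1:,4])[:3]+1:
        if st[i,4]<8: continue
        p=np.argwhere(l==i)[:,::-1].astype(float); w=np.array([onplane("top",u,v,z) for u,v in p])
        mu=w.mean(0); U,S,V=np.linalg.svd((w-mu)[:,:2],full_matrices=False)
        print(name,st[i,4],ce[i].round(1),mu.round(1),"dir",np.degrees(np.arctan2(V[0,1],V[0,0])).round(1),"len",np.ptp((w-mu)[:,:2]@V[0]).round(0),np.ptp((w-mu)[:,:2]@V[1]).round(0),"depthz",np.median([depthpt("top",u,v,d)[2] for u,v in p]).round(0))
blob((0,150,70),(6,255,255),130,"red")
blob((7,150,120),(17,255,255),74,"orange")
# plate outline: points with height 35..60 from depth
pts=[]
for v in range(150,262):
    for u in range(222,338):
        p=depthpt("top",u,v,d)
        if 30<p[2]<48: pts.append(p)
pts=np.array(pts); hull=cv2.convexHull(pts[:,:2].astype(np.float32))
print("plate",len(pts),cv2.minEnclosingCircle(hull), pts[:,2].mean())
# jars tops
for u,v in[(260,189),(302,197),(298,221),(256,213),(274,229),(283,181)]:
    print((u,v),depthpt("top",u,v,d).round(0),onplane("top",u,v,100).round(0))
E
```

```text
red 99 [271.7 249.9] [441.9 -66.7 130. ] dir 169.4 len 79.0 28.0 depthz 134.0
orange 829 [241.1 258.8] [408.6  33.8  74. ] dir 87.6 len 289.0 123.0 depthz 0.0
orange 531 [330.5 221.5] [ 540.3 -270.8   74. ] dir 164.9 len 160.0 116.0 depthz 1.0Traceback (most recent call last):
  File "<stdin>", line 14, in <module>
  File "<stdin>", line 10, in blob
  File "h.py", line 10, in onplane
    o,d=ray(n,u,v); return o+d*(z-o[2])/d[2]
        ~~~^^^^^^^
  File "h.py", line 7, in ray
    K,k1,Rm,t=cal(n); d=cv2.undistortPoints(np.array([[[u,v]]],float),K,np.array([k1,0,0,0.]))[0,0]
              ~~~^^^
  File "h.py", line 5, in cal
    c=optics.get_calibration(n); K=np.array(c["K"],float); Rm=cv2.Rodrigues(np.array(c["rvec"],float))[0]; t=np.array(c["tvec"],float).ravel(); return K,float(c["k1"]),Rm,t
ValueError: time passes only in moves, steps and waits
```

View pics/crop1.png

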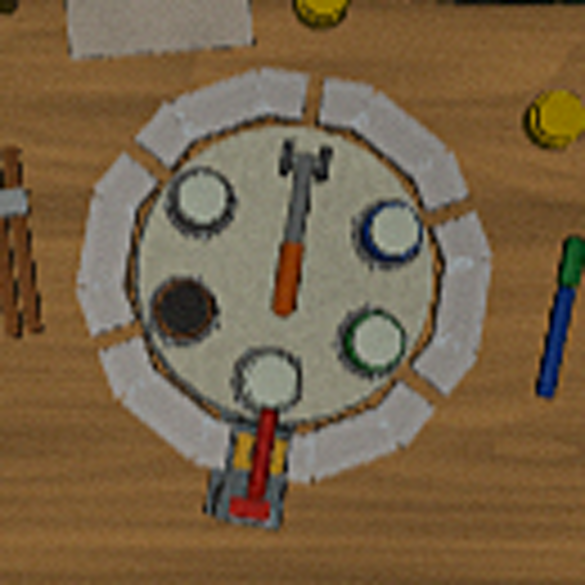

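Crop: T-bar along the carousel x from (268,410) to (255,505), hinge at (303,165). The amber jar (dark cap, brown rim) is at (185,305), one place clockwise of the front, so the disc needs +60° (CCW). The calibration call has to be cached.

```bash
python3 - <<'E'
s=open("h.py").read()
s=s.replace('def cal(n):\n','import pickle,os\ndef cal(n,C={}):\n    if n in C: return C[n]\n    f=f"cal_{n}.pkl"\n    if os.path.exists(f): C[n]=pickle.load(open(f,"rb")); return C[n]\n    C[n]=_cal(n); pickle.dump(C[n],open(f,"wb")); return C[n]\ndef _cal(n):\n')
open("h.py","w").write(s)
E
python3 - <<'E'
from h import *
im=cv2.imread("pics/top0.png"); d=np.load("pics/top0.npy")
f=lambda x,y,z:onplane("top",215+(x+.5)/4.5-.5,145+(y+.5)/4.5-.5,z)
J={"grey":(202,200),"amber":(185,308),"white":(270,380),"green":(374,340),"blue":(391,231)}
for k,(x,y) in J.items(): print(k,f(x,y,100).round(1))
P=np.array([f(*J[k],100) for k in J])
print("hinge",f(304,163,80).round(1)," crank end", f(285,308,74).round(1),"bar ends",f(268,410,137).round(1),f(257,503,137).round(1))
# circle fit for jar centres
A=np.c_[2*P[:,:2],np.ones(5)]; s=np.linalg.lstsq(A,(P[:,:2]**2).sum(1),rcond=None)[0]; c=s[:2]; print("centre",c.round(1),"R",np.sqrt(s[2]+c@c).round(1))
ang={k:np.degrees(np.arctan2(*(p[:2]-c)[::-1])).round(1) for k,p in zip(J,P)}; print(ang)
pts=[]
for v in range(150,262):
    for u in range(222,338):
        p=depthpt("top",u,v,d)
        if 30<p[2]<48 and not(262<u<282 and v>240): pts.append(p)
pts=np.array(pts); print("plate",len(pts),cv2.minEnclosingCircle(cv2.convexHull(pts[:,:2].astype(np.float32))),pts[:,2].mean())
for u,v in[(274,229),(256,213)]: print(depthpt("top",u,v,d).round(1))
# scene red
ims=cv2.imread("pics/scene0.png"); h=cv2.cvtColor(ims,cv2.COLOR_BGR2HSV); m=cv2.inRange(h,(0,140,60),(6,255,255))|cv2.inRange(h,(174,140,60),(180,255,255)); m[:, :170]=0;m[:,215:]=0;m[:165]=0;m[210:]=0
print(np.argwhere(m>0)[:,::-1].tolist())
E
```

```text
grey [645.2 -24.6 100. ]
amber [563.8 -13.  100. ]
white [511.  -77.3 100. ]
green [ 542.1 -155.   100. ]
blue [ 624.3 -167.2  100. ]
hinge [ 676.8 -102.7   80. ]  crank end [566.1 -89.8  74. ] bar ends [488.7 -73.7 137. ] [421.2 -66.6 137. ]
centre [593.6 -90. ] R 83.1
{'grey': np.float64(51.7), 'amber': np.float64(111.1), 'white': np.float64(171.3), 'green': np.float64(-128.4), 'blue': np.float64(-68.3)}
plate 2799 ((599.66796875, -142.8037567138672), 212.6431427001953) 42.740522902230175
[511.2 -75.5  97.2]
[564.1 -14.   98.4]
[[190, 174], [191, 174], [190, 175], [191, 175], [192, 175], [190, 176], [191, 176], [192, 176], [193, 176], [194, 176], [191, 177], [192, 177], [193, 177], [194, 177], [195, 177], [192, 178], [193, 178], [194, 178], [195, 178], [196, 178], [193, 179], [194, 179], [195, 179], [196, 179], [197, 179], [195, 180], [196, 180], [197, 180], [198, 180], [196, 181], [197, 181], [198, 181], [199, 181], [192, 182], [197, 182], [198, 182], [199, 182], [200, 182], [190, 183], [191, 183], [192, 183], [197, 183], [198, 183], [199, 183], [200, 183], [201, 183], [188, 184], [189, 184], [190, 184], [191, 184], [198, 184], [199, 184], [200, 184], [187, 185], [188, 185], [189, 185], [190, 185]]
```

>>> send_rows(
  steps=[
    [[-2.9,2.9,0,0,0.6],[-2.9,2.9,0,0,0.6],[-2.9,2.9,0,0,0.6],[-2.9,2.9,0,0,0.6],[-2.9,2.9,0,0,0.6],[-2.9,2.9,0,0,0.6],[-2.9,2.9,0,0,0.6],[-2.9,2.9,0,0,0.6],[-2.9,2.9,0,0,0.6],[-2.9,2.9,0,0,0.6]],
  ],
)

```text
clock: 0.93
position: [383.6, -216.4, 224.1]
ee_rot: [-0.16, 0.987, 0.005, -0.003]
contact_force: [1.1, -1.2, 0.4]
gripper_width: 51.1
```

>>> send_rows(
  steps=[
    [[-2.9,2.9,0,0,0.6],[-2.9,2.9,0,0,0.6],[-2.9,2.9,0,0,0.6],[0,0,0,0.12,0.6],[0,0,0,0.12,0.6],[0,0,0,0.12,0.6],[0,0,0,0.12,0.6],[0,0,0,0,0.6]],
  ],
)

```text
clock: 1.6
position: [440.3, -94.1, 223.1]
ee_rot: [0.083, 0.997, 0.005, -0.006]
contact_force: [0.2, 0.2, 0.2]
gripper_width: 51.2
```

```bash
cat >> h.py <<'E'
C0=np.array([593.6,-90.]); YAW=np.radians(-8.5)
cx=np.array([np.cos(YAW),np.sin(YAW)]); cy=np.array([-cx[1],cx[0]])
def W(x,y,z): return np.r_[C0+cx*x+cy*y,z]
def to(p,yaw=None):
    "tool-frame shift in cm to world point p; yaw = wanted tool-x heading (deg)"
    s=arm.read_state(); M=R.from_quat(s["ee_rot"]).as_matrix(); y=np.degrees(np.arctan2(M[1,0],M[0,0]))
    q=s["position"]-np.r_[C0,0]
    print("t",round(s["clock"],2),"pos",s["position"].round(1),"car",np.r_[q[:2]@cx,q[:2]@cy,q[2]].round(1),"yaw",y.round(1),"F",s["contact_force"].round(1),"w",round(s["gripper_width"],1),"j",s["joints"].round(2))
    print("shift cm",(M.T@(p-s["position"])/10).round(2), "turn",None if yaw is None else -np.radians((yaw-y+180)%360-180).round(3))
E
python3 - <<'E'
from h import *
to(W(-140,0,200),171.5)
E
```

```text
t 1.6 pos [440.3 -94.1 223.1] car [-151.   -26.7  223.1] yaw 170.5 F [0.2 0.2 0.2] w 51.2 j [ 0.14  0.1  -0.4  -0.01 -1.08 -1.87]
shift cm [-1.09  2.67  2.32] turn -0.017
```

>>> send_rows(
  steps=[
    [[-0.6,1.4,1.0,-0.017,0.6],[-0.5,1.3,1.3,0,0.6],[0,0,2.5,0,0.6],[0,0,2.5,0,0.6],[0,0,2,0,0.6],[0,0,0,0,0.6]],
  ],
)

```text
clock: 2.1
position: [455.6, -67.4, 128.0]
ee_rot: [0.065, 0.998, 0.005, -0.003]
contact_force: [0.2, -0.1, -0.0]
gripper_width: 51.5
```

```bash
python3 - <<'E'
from h import *
to(W(-140,0,113),171.5)
im,d=optics.get_image("scene"); cv2.imwrite("pics/s1.png",cv2.resize(im[120:270,130:290],None,fx=4,fy=4,interpolation=cv2.INTER_CUBIC))
E
```

```text
t 2.1 pos [455.6 -67.4 128. ] car [-139.8    1.9  128. ] yaw 172.6 F [ 0.2 -0.1 -0. ] w 51.5 j [ 0.2   0.22 -0.52 -0.02 -0.84 -1.89]
shift cm [ 0.02 -0.21  1.5 ] turn 0.019
```

View pics/s1.png

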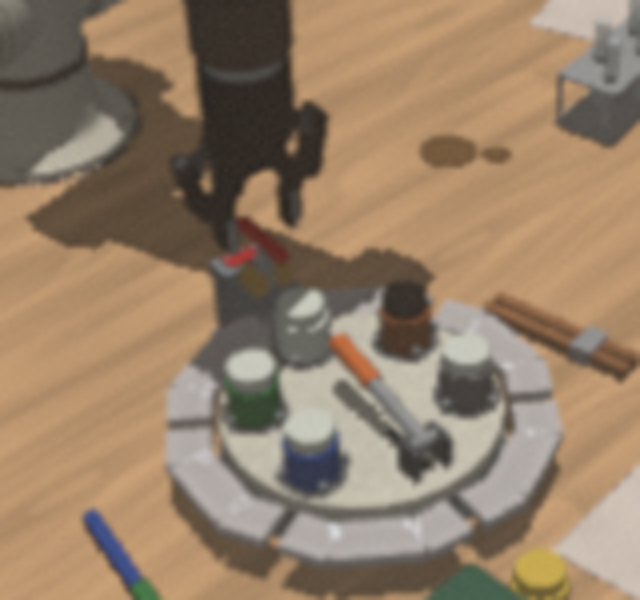

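The fingers straddle the T-bar (bar at crop (262,240), fingers at (230,215) and (290,205)). The crank is folded low, between the jars.

>>> send_rows(
  steps=[
    [[0,-0.2,1.0,0.019,0.6],[0,0,0.5,0,0.6],[0,0,0,0,0],[0,0,0,0,0],[0,0,0,0,0],[0,0,0,0,0],[0,0,0,0,0]],
  ],
)

```text
clock: 2.73
position: [460.3, -66.7, 119.7]
ee_rot: [0.071, 0.997, 0.008, 0.003]
contact_force: [2.4, -3.8, -8.0]
gripper_width: 11.9
```

>>> send_rows(
  steps=[
    [[0,0,-0.4,0,0],[0,0,-0.4,0,0],[0,0,-0.4,0,0],[0,0,-0.4,0,0],[0,0,-0.3,0,0]],
  ],
)

```text
clock: 3.15
position: [460.1, -67.0, 138.2]
ee_rot: [0.071, 0.997, 0.009, 0.003]
contact_force: [3.9, -0.8, -12.2]
gripper_width: 11.6
```

```bash
python3 - <<'E'
from h import *
to(W(-140,0,130),171.5+80)
E
```

```text
t 3.15 pos [460.1 -67.  138.2] car [-135.4    3.   138.2] yaw 171.8 F [  3.9  -0.8 -12.2] w 11.6 j [ 0.2   0.21 -0.5  -0.02 -0.85 -1.9 ]
shift cm [ 0.47 -0.32  0.81] turn -1.391
```

```bash
cat >> h.py <<'E'
def red(name="scene"):
    im,d=optics.get_image(name); h=cv2.cvtColor(im,cv2.COLOR_BGR2HSV)
    m=cv2.inRange(h,(0,140,60),(6,255,255))|cv2.inRange(h,(174,140,60),(180,255,255)); m[:, :170]=0;m[:,215:]=0;m[:155]=0;m[210:]=0
    return im,d,[tuple(p) for p in np.argwhere(m>0)[:,::-1].tolist()]
E
python3 - <<'E'
from h import *
im,d,p=red(); print(p)
for z in(130,144,149): print(z,[np.round(proj("scene",W(-140+s,0,z)),1).tolist() for s in(-35,0,35)])
E
```

```text
[(196, 175), (197, 175), (197, 176), (197, 177), (198, 177), (197, 178), (198, 178), (199, 178), (198, 179), (199, 179), (200, 179), (200, 180), (192, 182), (190, 183), (191, 183), (192, 183), (188, 184), (189, 184), (190, 184), (191, 184), (192, 184), (187, 185), (188, 185), (189, 185), (190, 185)]
130 [[188.2, 174.5], [193.6, 179.5], [199.3, 184.7]]
144 [[187.9, 171.1], [193.3, 176.1], [199.0, 181.2]]
149 [[187.7, 169.9], [193.2, 174.9], [198.9, 180.0]]
```

>>> send_rows(
  steps=[
    [[0,0.04,-0.03,-0.12,0],[0,0.04,-0.03,-0.12,0],[0,0.04,-0.03,-0.12,0],[0,0.04,-0.03,-0.12,0]],
  ],
)

```text
clock: 3.53
position: [460.0, -66.0, 138.7]
ee_rot: [-0.176, 0.984, 0.008, 0.006]
contact_force: [4.4, -1.3, -11.5]
gripper_width: 11.4
```

```bash
python3 - <<'E'
from h import *
to(W(-140,0,138),171.5+80)
E
```

```text
t 3.53 pos [460.  -66.  138.7] car [-135.6    4.   138.7] yaw -159.7 F [  4.4  -1.3 -11.5] w 11.4 j [ 0.2   0.21 -0.5  -0.02 -0.85 -1.4 ]
shift cm [ 0.58 -0.14  0.06] turn -0.894
```

>>> send_rows(
  steps=[
    [[0,0.03,-0.02,-0.12,0],[0,0.03,-0.02,-0.12,0],[0,0.03,-0.02,-0.12,0],[0,0.03,-0.02,-0.12,0],[0,0.03,-0.02,-0.12,0],[0,0.03,-0.02,-0.12,0],[0,0.0,-0.02,-0.12,0]],
  ],
)

```text
clock: 4.12
position: [459.0, -65.0, 138.4]
ee_rot: [-0.577, 0.817, 0.005, 0.009]
contact_force: [2.6, -0.2, -12.5]
gripper_width: 11.5
```

```bash
python3 - <<'E'
from h import *
to(W(-140,0,138),171.5+80)
im,d,p=red(); print(p)
for z in(144,149): print(z,[np.round(proj("scene",W(-140,s,z)),1).tolist() for s in(-35,0,35)])
E
```

```text
t 4.12 pos [459.  -65.  138.4] car [-136.8    4.8  138.4] yaw -109.6 F [  2.6  -0.2 -12.5] w 11.5 j [ 0.2   0.21 -0.5  -0.02 -0.85 -0.53]
shift cm [0.53 0.22 0.03] turn -0.019
[(201, 172), (202, 172), (203, 172), (201, 173), (202, 173), (203, 173), (188, 175), (189, 175), (190, 175), (191, 175), (186, 176), (187, 176), (188, 176), (189, 176), (190, 176), (191, 176), (186, 177), (187, 177), (188, 177), (189, 177), (190, 177), (191, 177), (186, 178), (187, 178), (188, 178), (190, 184)]
144 [[184.2, 179.9], [193.3, 176.1], [202.3, 172.3]]
149 [[184.0, 178.7], [193.2, 174.9], [202.2, 171.1]]
```

>>> send_rows(
  steps=[
    [[0,0,0.3,0,0],[0,0,0.1,0,0.5],[0,0,0,0,0.5],[0,0,0,0,0.5],[0,0,0,0,0.5],[0,0,-2,0,0.5],[0,0,-3,0,0.5],[0,0,-3,0,0.5]],
  ],
)

```text
clock: 4.83
position: [455.2, -67.5, 216.6]
ee_rot: [-0.574, 0.819, 0.007, 0.003]
contact_force: [1.0, -0.4, 0.2]
gripper_width: 42.5
```

```bash
python3 - <<'E'
from h import *
to(W(-15,0,190),171.5)
im,d,p=red(); print(p)
E
```

```text
t 4.83 pos [455.2 -67.5 216.6] car [-140.2    1.8  216.6] yaw -110.0 F [ 1.  -0.4  0.2] w 42.5 j [ 0.2   0.12 -0.39 -0.02 -1.06 -0.54]
shift cm [ -2.28 -12.32   2.6 ] turn 1.37
[(202, 173), (199, 174), (200, 174), (201, 174), (202, 174), (203, 174), (195, 175), (196, 175), (197, 175), (198, 175), (199, 175), (200, 175), (201, 175), (202, 175), (191, 176), (192, 176), (193, 176), (194, 176), (195, 176), (196, 176), (197, 176), (198, 176), (187, 177), (188, 177), (189, 177), (190, 177), (191, 177), (192, 177), (193, 177), (194, 177), (195, 177), (196, 177), (186, 178), (187, 178), (188, 178), (189, 178), (190, 178), (191, 178), (192, 178), (187, 179), (188, 179), (189, 179), (192, 182), (191, 183), (192, 183), (189, 184), (190, 184)]
```

>>> send_rows(
  steps=[
    [[-0.6,-3.1,0,0,0.5],[-0.6,-3.1,0,0,0.5],[-0.6,-3.1,0,0,0.5],[-0.6,-3.1,0,0,0.5],[0,0,0,0.12,0.5],[0,0,0,0.12,0.5],[0,0,0,0.12,0.5],[0,0,0,0.12,0.5],[0,0,0,0.12,0.5],[0,0,0,0.12,0.5]],
  ],
)

```text
clock: 5.72
position: [592.6, -89.9, 236.8]
ee_rot: [-0.235, 0.972, 0.003, 0.017]
contact_force: [-0.3, 1.2, 0.0]
gripper_width: 42.8
```

>>> send_rows(
  steps=[
    [[0,0,0,0.12,0.5],[0,0,0,0.12,0.5],[0,0,0,0.12,0.5],[0,0,0,0.12,0.5],[0,0,0,0.12,0.5],[0,0,0,0,0.5]],
  ],
)

```text
clock: 6.22
position: [593.1, -90.6, 240.9]
ee_rot: [0.077, 0.997, 0.007, 0.018]
contact_force: [-0.8, 0.1, 0.0]
gripper_width: 42.6
```

```bash
python3 - <<'E'
from h import *
to(W(-15,0,120),171.5)
d=np.load("pics/top0.npy")
for x,y in [(285,300),(288,270),(291,250)]:
    u,v=215+x/4.5,145+y/4.5; print(depthpt("top",u,v,d).round(1))
E
```

```text
t 6.22 pos [593.1 -90.6 240.9] car [ -0.4  -0.6 240.9] yaw 171.2 F [-0.8  0.1  0. ] w 42.6 j [ 0.11  0.32 -0.06 -0.01 -1.15 -1.84]
shift cm [ 1.87 -0.15 12.03] turn -0.006
[569.7 -89.2 100.7]
[592.  -90.9 104.6]
[608.3 -94.3  86.8]
```

>>> send_rows(
  steps=[
    [[1.0,-0.1,3.5,0,0.5],[0.7,-0.05,3.5,0,0.5],[0,0,3.5,0,0.5],[0,0,2,0,0.5],[0,0,0,0,0.5]],
  ],
)

```text
clock: 6.63
position: [584.5, -88.6, 118.0]
ee_rot: [0.07, 0.997, 0.007, 0.025]
contact_force: [0.0, 0.3, -0.4]
gripper_width: 42.7
```

```bash
python3 - <<'E'
from h import *
to(W(-14,0,70),171.5)
im,d=optics.get_image("scene"); cv2.imwrite("pics/s2.png",cv2.resize(im[120:270,130:290],None,fx=4,fy=4,interpolation=cv2.INTER_CUBIC))
E
```

```text
t 6.63 pos [584.5 -88.6 118. ] car [-9.20e+00  1.00e-01  1.18e+02] yaw 172.0 F [ 0.   0.3 -0.4] w 42.7 j [ 0.12  0.41 -0.26 -0.01 -0.85 -1.83]
shift cm [ 0.71 -0.09  4.77] turn 0.008
```

View pics/s2.png

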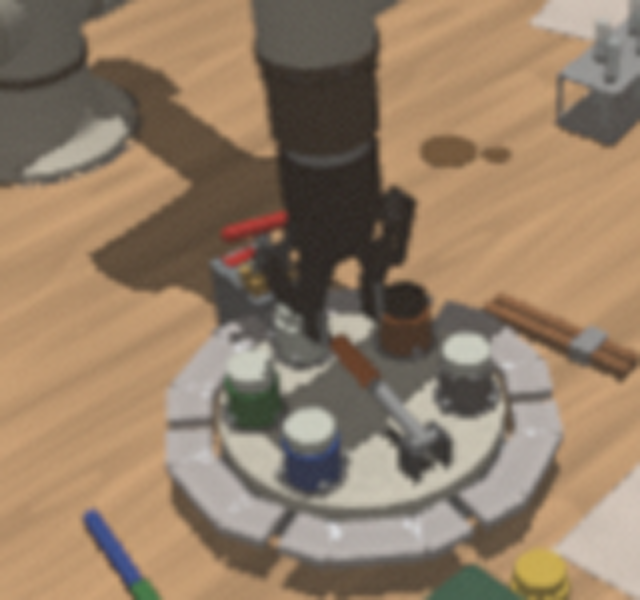

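The T-bar is parked crosswise (crop (255,225)). The fingers hang over the free end of the grip at crop (342,345), clear of the amber jar.

```bash
python3 - <<'E'
from h import *
for a in(0,.1,.2): print(a,np.round(proj("scene",W(85-123*np.cos(a),0,74+123*np.sin(a))),1), "orange start",np.round(proj("scene",W(85-66*np.cos(a),0,74+66*np.sin(a))),1),"hinge",np.round(proj("scene",W(85,0,74)),1))
E
```

```text
0 [211.5 208.5] orange start [221.5 218. ] hinge [233.8 229.6]
0.1 [211.4 205.7] orange start [221.5 216.5] hinge [233.8 229.6]
0.2 [211.5 203.1] orange start [221.6 215.1] hinge [233.8 229.6]
```

>>> send_rows(
  steps=[
    [[0.4,-0.1,1.6,0,0.5],[0.3,0,1.6,0,0.5],[0,0,1.5,0,0.5],[0,0,0,0,0.5]],
  ],
)

```text
clock: 7.02
position: [587.3, -88.4, 79.8]
ee_rot: [0.065, 0.997, 0.007, 0.034]
contact_force: [-0.6, 0.7, -0.3]
gripper_width: 42.6
```

```bash
python3 - <<'E'
from h import *
to(W(-14,0,70),171.5)
E
```

```text
t 7.02 pos [587.3 -88.4  79.8] car [-6.5  0.7 79.8] yaw 172.5 F [-0.6  0.7 -0.3] w 42.6 j [ 0.12  0.45 -0.31 -0.   -0.74 -1.82]
shift cm [ 0.82 -0.07  0.93] turn 0.017
```

>>> send_rows(
  steps=[
    [[0.5,-0.05,0.7,0.01,0.5],[0.4,0,0.6,0,0.5],[0.1,0,0,0,0],[0,0,0,0,0],[0,0,0,0,0],[0,0,0,0,0],[0,0,0,0,0]],
  ],
)

```text
clock: 7.6
position: [581.9, -85.8, 72.4]
ee_rot: [0.069, 0.997, 0.008, 0.04]
contact_force: [0.7, 0.1, -2.8]
gripper_width: 16.6
```

```bash
python3 - <<'E'
from h import *
to(W(-14,0,66),171.5)
s=arm.read_state(); print(R.from_quat(s["ee_rot"]).as_matrix().round(3))
E
```

```text
t 7.6 pos [581.9 -85.8  72.4] car [-12.2   2.4  72.4] yaw 172.0 F [ 0.7  0.1 -2.8] w 16.6 j [ 0.13  0.45 -0.34 -0.   -0.7  -1.84]
shift cm [ 0.23 -0.26  0.62] turn 0.009
[[-0.987  0.137  0.081]
 [ 0.139  0.99   0.011]
 [-0.079  0.022 -0.997]]
```

>>> send_rows(
  steps=[
    [[-0.45,0,-1.45,0,0],[-0.65,0,-1.35,0,0],[-0.85,0,-1.25,0,0],[-1.0,0,-1.1,0,0]],
  ],
)

```text
clock: 7.93
position: [603.0, -89.5, 120.3]
ee_rot: [0.071, 0.997, 0.009, 0.033]
contact_force: [1.1, 2.7, -9.2]
gripper_width: 16.4
```

```bash
sed -i 's/593.6,-90.\]/593.9,-88.0]/' h.py; cat >> h.py <<'E'
def crank():
    s=arm.read_state(); M=R.from_quat(s["ee_rot"]).as_matrix(); g=s["position"]-19*M[:,2]; q=g-np.r_[C0,0]; c=np.r_[q[:2]@cx,q[:2]@cy,q[2]]; r=c-[85,0,74]
    print("grasp car",c.round(1),"ang",np.arctan2(r[2],-r[0]).round(3),"rad",np.hypot(r[0],r[2]).round(1),"z axis",M[:,2].round(3))
E
python3 - <<'E'
from h import *
to(W(0,0,150),171.5); crank()
E
```

```text
t 7.93 pos [603.  -89.5 120.3] car [ 9.200e+00 -1.000e-01  1.203e+02] yaw 171.9 F [ 1.1  2.7 -9.2] w 16.4 j [ 0.12  0.43 -0.23 -0.01 -0.85 -1.82]
shift cm [ 0.72  0.09 -3.03] turn 0.006
grasp car [  8.   -0.6 139.2] ang 0.702 rad 100.9 z axis [ 0.068  0.013 -0.998]
```

```bash
cat >> h.py <<'E'
def orange(name="scene"):
    im,d=optics.get_image(name); h=cv2.cvtColor(im,cv2.COLOR_BGR2HSV)
    m=cv2.inRange(h,(4,170,110),(13,255,255)); m[:, :185]=0;m[:,260:]=0;m[:155]=0;m[250:]=0
    n,l,st,ce=cv2.connectedComponentsWithStats(m); print([(st[i].tolist(),ce[i].round(1).tolist()) for i in range(1,n) if st[i,4]>4]); return im,d,m
E
python3 - <<'E'
from h import *
im,d,m=orange()
for a in(.5,.6,.7,.8): print(a,[np.round(proj("scene",W(85-r*np.cos(a),0,74+r*np.sin(a))),1).tolist() for r in(66,94,123)])
cv2.imwrite("pics/s3.png",cv2.resize(im[120:270,130:290],None,fx=4,fy=4,interpolation=cv2.INTER_CUBIC))
E
```

```text
[]
0.5 [[223.2, 211.6], [218.5, 204.1], [213.8, 196.5]]
0.6 [[223.8, 210.8], [219.3, 203.0], [214.8, 194.9]]
0.7 [[224.5, 210.2], [220.3, 202.1], [216.0, 193.7]]
0.8 [[225.3, 209.8], [221.4, 201.4], [217.4, 192.8]]
```

View pics/s3.png

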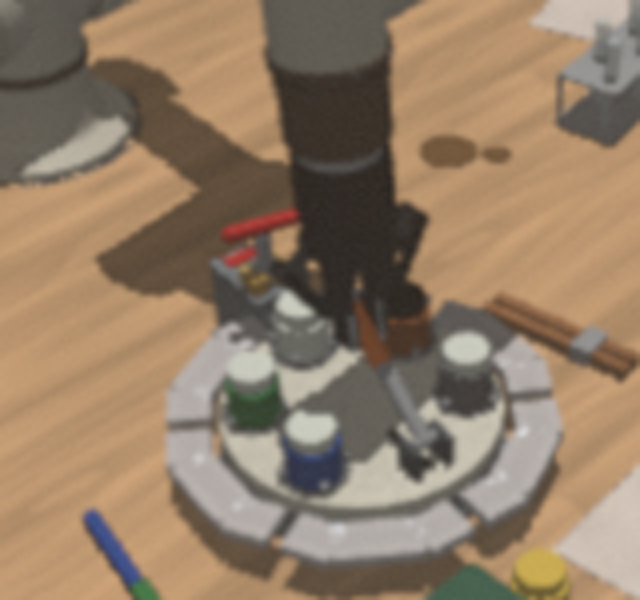

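The crank is about 0.65 rad open, held near the grip end at crop (365,310). All jars are in place. Now taking hold again.

>>> send_rows(
  steps=[
    [[0,0,0,0,0.4],[0,0,0,0,0.4],[-0.3,0,0.3,0,0.4],[-0.1,0,0.1,0,0.4],[0,0,0,0,0],[0,0,0,0,0],[0,0,0,0,0],[0,0,0,0,0]],
  ],
)

```text
clock: 8.65
position: [611.1, -90.1, 119.9]
ee_rot: [0.07, 0.997, 0.009, 0.038]
contact_force: [0.9, 1.7, -0.6]
gripper_width: 15.7
```

```bash
python3 - <<'E'
from h import *
to(W(30,0,150),171.5); crank()
E
```

```text
t 8.65 pos [611.1 -90.1 119.9] car [ 17.3   0.4 119.9] yaw 171.9 F [ 0.9  1.7 -0.6] w 15.7 j [ 0.11  0.44 -0.21 -0.01 -0.84 -1.82]
shift cm [-1.49  0.01 -2.91] turn 0.008
grasp car [ 15.9  -0.  138.8] ang 0.754 rad 94.8 z axis [ 0.077  0.013 -0.997]
```

>>> send_rows(
  steps=[
    [[-1.1,0,-0.95,0,0],[-1.2,0,-0.75,0,0],[-1.3,0,-0.6,0,0],[0,0,0,0,0]],
  ],
)

```text
clock: 8.98
position: [633.9, -93.4, 137.2]
ee_rot: [0.071, 0.997, 0.01, 0.023]
contact_force: [2.1, 1.9, 2.2]
gripper_width: 15.7
```

```bash
python3 - <<'E'
from h import *
to(W(60,0,150),171.5); crank()
E
```

```text
t 8.98 pos [633.9 -93.4 137.2] car [ 40.4   0.6 137.2] yaw 171.8 F [2.1 1.9 2.2] w 15.7 j [ 0.1   0.47 -0.11 -0.02 -0.95 -1.81]
shift cm [-2.02 -0.04 -1.2 ] turn 0.005
grasp car [3.950e+01 1.000e-01 1.561e+02] ang 1.065 rad 93.9 z axis [ 0.047  0.017 -0.999]
```

>>> send_rows(
  steps=[
    [[0,0,0,0,0.4],[0,0,0,0,0.4],[-0.1,0,0.3,0,0.4],[0,0,0,0,0],[0,0,0,0,0],[0,0,0,0,0],[0,0,0,0,0]],
  ],
)

```text
clock: 9.57
position: [634.7, -93.8, 133.9]
ee_rot: [0.072, 0.997, 0.01, 0.024]
contact_force: [0.1, 1.9, -0.3]
gripper_width: 16.4
```

>>> send_rows(
  steps=[
    [[-1.3,0,-0.55,0,0],[-1.4,0,-0.3,0,0],[-1.4,0,-0.1,0,0],[0,0,0,0,0]],
  ],
)

```text
clock: 9.9
position: [662.8, -98.4, 142.7]
ee_rot: [0.072, 0.997, 0.01, 0.008]
contact_force: [4.1, 0.5, -4.5]
gripper_width: 15.9
```

```bash
python3 - <<'E'
from h import *
to(W(85,0,150),171.5); crank()
im,d=optics.get_image("scene"); cv2.imwrite("pics/s4.png",cv2.resize(im[120:270,130:290],None,fx=4,fy=4,interpolation=cv2.INTER_CUBIC))
E
```

```text
t 9.9 pos [662.8 -98.4 142.7] car [ 6.970e+01 -1.000e-01  1.427e+02] yaw 171.7 F [ 4.1  0.5 -4.5] w 15.9 j [ 0.09  0.52  0.   -0.02 -1.04 -1.79]
shift cm [-1.54  0.02 -0.71] turn 0.004
grasp car [ 69.4  -0.5 161.7] ang 1.395 rad 89.1 z axis [ 0.018  0.019 -1.   ]
```

View pics/s4.png

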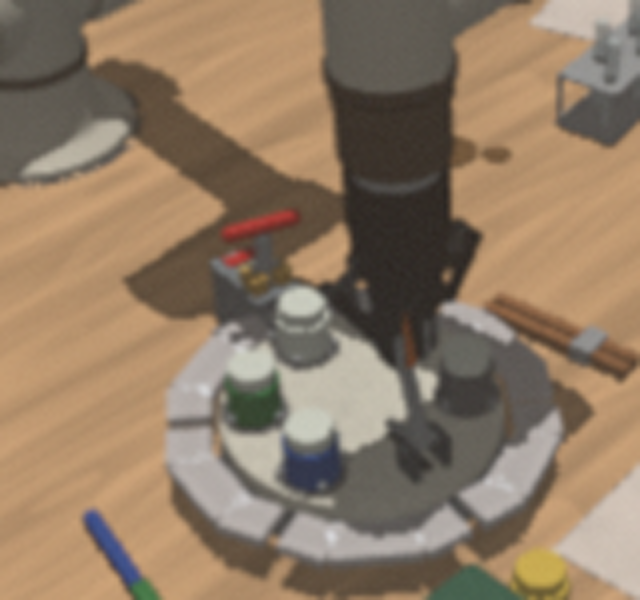

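The crank stands at about 1.4 rad (rod from crop (420,430) up to the fingers at (405,330)). A last push takes it to the stop.

>>> send_rows(
  steps=[
    [[-1.0,0,-0.15,0,0],[-0.8,0,0,0,0],[-0.5,0,0,0,0],[0,0,0,0,0]],
  ],
)

```text
clock: 10.28
position: [676.3, -101.6, 143.9]
ee_rot: [0.072, 0.997, 0.009, -0.002]
contact_force: [0.3, 1.2, 0.1]
gripper_width: 15.2
```

```bash
python3 - <<'E'
from h import *
to(W(87,0,148),171.5); crank()
E
```

```text
t 10.28 pos [ 676.3 -101.6  143.9] car [ 83.5  -1.2 143.9] yaw 171.7 F [0.3 1.2 0.1] w 15.2 j [ 0.08  0.55  0.06 -0.02 -1.08 -1.78]
shift cm [-0.35  0.13 -0.41] turn 0.004
grasp car [ 83.6  -1.6 162.9] ang 1.555 rad 88.9 z axis [-0.003  0.019 -1.   ]
```

>>> send_rows(
  steps=[
    [[-0.5,0,0,0,0],[-0.3,0,0,0,0],[0,0,0,0,0.4],[0,0,0,0,0.4],[0,0,0,0,0.4],[0,0,0,0,0],[0,0,0,0,0],[0,0,0,0,0],[0,0,0,0,0]],
  ],
)

```text
clock: 11.03
position: [680.1, -103.3, 144.1]
ee_rot: [0.072, 0.997, 0.009, -0.005]
contact_force: [-1.0, 0.8, 0.6]
gripper_width: 15.1
```

```bash
python3 - <<'E'
from h import *
to(W(87,0,148),171.5); crank()
M=R.from_quat(arm.read_state()["ee_rot"]).as_matrix()
p=lambda a:W(85*np.cos(a),85*np.sin(a),0)
for a in np.radians(np.arange(0,60,5)): print(np.degrees(a).round(),(M.T@(p(a+np.radians(5))-p(a))/10).round(2)[:2])
E
```

```text
t 11.03 pos [ 680.1 -103.3  144.1] car [ 87.6  -2.4 144.1] yaw 171.7 F [-1.   0.8  0.6] w 15.1 j [ 0.08  0.56  0.08 -0.02 -1.1  -1.78]
shift cm [ 0.06  0.25 -0.39] turn 0.004
grasp car [ 87.8  -2.7 163.1] ang 1.602 rad 89.1 z axis [-0.009  0.018 -1.   ]
0.0 [0.03 0.74]
5.0 [0.09 0.74]
10.0 [0.16 0.72]
15.0 [0.22 0.71]
20.0 [0.28 0.69]
25.0 [0.34 0.66]
30.0 [0.4  0.63]
35.0 [0.45 0.59]
40.0 [0.5  0.55]
45.0 [0.54 0.5 ]
50.0 [0.59 0.45]
55.0 [0.62 0.4 ]
```

>>> send_rows(
  steps=[
    [[0.0,0.75,0,0,0],[0.1,0.75,0,0,0],[0.15,0.75,0,0,0],[0.2,0.7,0,0,0],[0,0,0,0,0]],
  ],
)

```text
clock: 11.45
position: [680.2, -75.5, 144.1]
ee_rot: [0.073, 0.997, 0.007, -0.005]
contact_force: [-0.3, 0.8, -0.5]
gripper_width: 15.1
```

```bash
cat >> h.py <<'E'
def turn(tgt,r=87):
    s=arm.read_state(); M=R.from_quat(s["ee_rot"]).as_matrix(); q=(s["position"]-19*M[:,2])[:2]-C0; c=np.r_[q@cx,q@cy]; a=np.arctan2(c[1],c[0])
    print("disc ang",np.degrees(a).round(2),"r",np.hypot(*c).round(1),"t",round(s["clock"],2),"F",s["contact_force"].round(1),"w",round(s["gripper_width"],1))
    n=max(1,int(np.ceil(abs(tgt-np.degrees(a))/5))); A=np.linspace(a,np.radians(tgt),n+1); rr=np.linspace(np.hypot(*c),r,n+1)
    P=np.array([W(k*np.cos(b),k*np.sin(b),0) for b,k in zip(A,rr)]); print((np.diff(P,axis=0)@M/10).round(2)[:,:2].tolist())
E
python3 - <<'E'
from h import *
turn(58)
im,d=optics.get_image("top"); cv2.imwrite("pics/t2.png",im)
E
```

```text
disc ang 16.56 r 87.4 t 11.45 F [-0.3  0.8 -0.5] w 15.1
[[0.23, 0.66], [0.28, 0.64], [0.33, 0.62], [0.38, 0.59], [0.43, 0.56], [0.47, 0.52], [0.51, 0.48], [0.55, 0.44], [0.58, 0.39]]
```

>>> send_rows(
  steps=[
    [[0.25,0.7,0,0,0],[0.3,0.7,0,0,0],[0.35,0.65,0,0,0],[0.4,0.6,0,0,0],[0.45,0.6,0,0,0],[0.5,0.55,0,0,0],[0,0,0,0,0]],
  ],
)

```text
clock: 12.08
position: [666.9, -33.9, 144.3]
ee_rot: [0.074, 0.997, 0.006, 0.001]
contact_force: [-0.2, -0.3, 0.6]
gripper_width: 1.3
```

```bash
python3 - <<'E'
from h import *
turn(58)
im,d=optics.get_image("scene"); cv2.imwrite("pics/s5.png",cv2.resize(im[120:270,130:290],None,fx=4,fy=4,interpolation=cv2.INTER_CUBIC))
E
```

```text
disc ang 44.93 r 90.7 t 12.08 F [-0.2 -0.3  0.6] w 1.3
[[0.58, 0.38], [0.6, 0.33], [0.62, 0.27]]
```

View pics/s5.png

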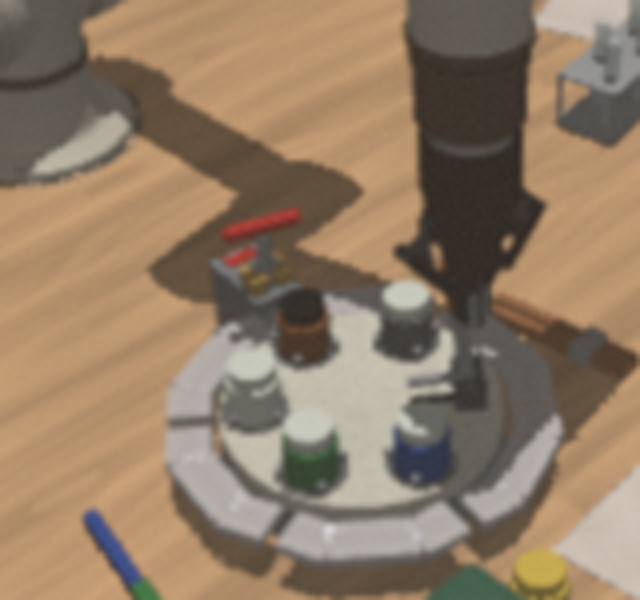

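The fingers slipped off the grip (opening 1.3 mm), but the disc has carried on to about 60°: amber is at the front, crop (303,335). I'm backing off to look.

>>> send_rows(
  steps=[
    [[-1.5,-1.0,0,0,0],[-1.5,-1.0,0,0,0],[0,0,-3,0,0.5],[0,0,-3,0,0.5],[0,0,-3,0,0.5],[-3,-1,-1,0,0.5],[-3,-1,0,0,0.5],[-3,-1,0,0,0.5]],
  ],
)

```text
clock: 12.8
position: [771.6, -99.0, 249.0]
ee_rot: [0.07, 0.997, 0.006, -0.009]
contact_force: [1.2, 1.0, -0.3]
gripper_width: 42.9
```

```bash
python3 - <<'E'
from h import *
to(W(85,0,200),171.5)
im,d=optics.get_image("scene"); t,dt=optics.get_image("top"); cv2.imwrite("pics/t3.png",t); np.save("pics/t3.npy",dt)
a=cv2.resize(im[120:270,170:290],(480,600),interpolation=cv2.INTER_CUBIC); b=cv2.resize(t[150:270,225:329],(320,369),interpolation=cv2.INTER_CUBIC)
o=np.zeros((600,800,3),np.uint8); o[:,:480]=a; o[:369,480:]=b; cv2.imwrite("pics/c6.png",o)
E
```

```text
t 12.8 pos [771.6 -99.  249. ] car [177.4  15.4 249. ] yaw 171.9 F [ 1.2  1.  -0.3] w 42.9 j [ 0.07  0.67  0.54 -0.02 -1.46 -1.78]
shift cm [ 9.15 -1.53  5.07] turn 0.008
```

View pics/c6.png

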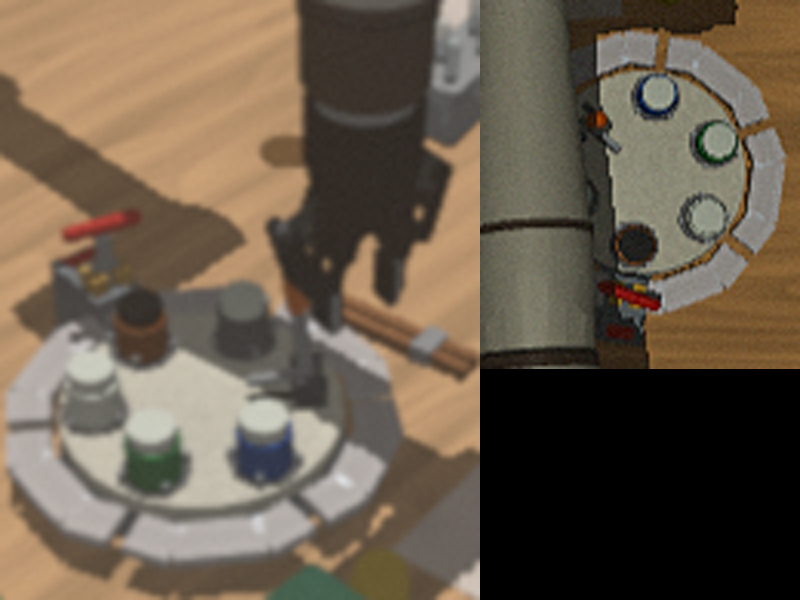

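```bash
python3 - <<'E'
from h import *
im=cv2.imread("pics/t3.png")
f=lambda x,y,z:onplane("top",225+(x-480+.5)/3.077-.5,150+(y+.5)/3.077-.5,z)
c=np.array([593.6,-90.])
for k,x,y,a0 in(("blue",657,95,-68.3),("green",717,143,-128.4),("white",704,217,171.3),("amber",636,243,111.1)):
    p=f(x,y,100); b=np.degrees(np.arctan2(*(p[:2]-c)[::-1])); print(k,p.round(1),"rot",((b-a0)%360).round(1))
# refine: sub-pixel caps by bright/dark mask centroid
g=cv2.cvtColor(im,cv2.COLOR_BGR2GRAY)
for z in(180,195): print("crank orange",f(598,120,z).round(1),z)
print("hinge expected 60deg", W(85*np.cos(np.pi/3),85*np.sin(np.pi/3),74).round(1))
E
```

```text
blue [ 675.6 -101.1  100. ] rot 60.6
green [ 623.6 -167.8  100. ] rot 59.5
white [ 542.  -154.1  100. ] rot 59.9
amber [512.4 -79.9 100. ] rot 61.8
crank orange [639.3 -33.3 180. ] 180
crank orange [637.9 -32.7 195. ] 195
hinge expected 60deg [646.8 -21.5  74. ]
```

Top view: disc at about 60.4°, crank leaning in slightly (~0.12 rad). I can't tell whether the grip held past 20°, i.e. whether step 3 was counted before amber reached the front. To be safe I'll push the disc back to about 25° with the gripper body against the crank top (no finger contact), then turn it again with a proper grasp.

>>> send_rows(
  steps=[
    [[3.8,1.1,0,0,0],[3.8,1.1,0,0,0],[3.8,1.1,0,0,0],[3.8,1.1,0,0,0],[3.8,1.1,0,0,0],[1,0.3,0,0,0],[0,0,0,0,0]],
  ],
)

```text
clock: 13.48
position: [569.3, -12.6, 235.4]
ee_rot: [0.075, 0.997, 0.005, -0.027]
contact_force: [0.6, 0.0, -0.7]
gripper_width: 0.1
```

```bash
python3 - <<'E'
from h import *
to(W(-22,74,110),171.5); crank()
E
```

```text
t 13.48 pos [569.3 -12.6 235.4] car [-35.4  71.  235.4] yaw 171.4 F [ 0.6  0.  -0.7] w 0.1 j [ 0.25  0.31 -0.08 -0.03 -1.23 -1.96]
shift cm [-2.02  0.24 12.45] turn -0.001
grasp car [-34.4  70.9 254.4] ang 0.986 rad 216.3 z axis [-0.053  0.013 -0.999]
```

>>> send_rows(
  steps=[
    [[-0.4,0.1,3,0,0],[-0.4,0.1,3,0,0],[-0.3,0,3,0,0],[-0.2,0,2.5,0,0],[0,0,0.5,0,0],[0,0,0,0,0]],
  ],
)

```text
clock: 13.98
position: [577.5, -10.2, 116.1]
ee_rot: [0.074, 0.997, 0.005, -0.023]
contact_force: [0.8, 0.5, 1.3]
gripper_width: -0.1
```

```bash
python3 - <<'E'
from h import *
to(W(-22,74,110),171.5); crank()
E
```

```text
t 13.98 pos [577.5 -10.2 116.1] car [-27.7  74.5 116.1] yaw 171.6 F [0.8 0.5 1.3] w -0.1 j [ 0.25  0.43 -0.22 -0.03 -0.96 -1.95]
shift cm [-0.6  -0.05  0.59] turn 0.001
grasp car [-26.8  74.4 135.1] ang 0.5 rad 127.4 z axis [-0.045  0.014 -0.999]
```

>>> send_rows(
  steps=[
    [[-0.7,0,0.5,0,0],[-0.6,0,0.1,0,0],[-0.6,-0.1,0,0,0],[-0.6,-0.2,0,0,0],[-0.6,-0.3,0,0,0],[0,0,0,0,0]],
  ],
)

```text
clock: 14.48
position: [614.1, -21.8, 113.7]
ee_rot: [0.073, 0.997, 0.006, -0.019]
contact_force: [-1.3, -0.2, -1.1]
gripper_width: 0.1
```

```bash
cat >> h.py <<'E'
def caps():
    "disc rotation from the coloured jars in the scene view, by their body colour centroids"
    im,d=optics.get_image("scene"); h=cv2.cvtColor(im,cv2.COLOR_BGR2HSV); out={}
    for k,lo,hi,a0 in(("blue",(110,120,30),(125,255,255),-60),("green",(50,60,25),(75,255,255),-120)):
        m=cv2.inRange(h,lo,hi); B=np.zeros_like(m); B[180:255,172:268]=1; m=m*B
        n,l,st,ce=cv2.connectedComponentsWithStats(m)
        if n<2: continue
        i=1+np.argmax(st[1:,4]); p=onplane("scene",*ce[i],70)[:2]-C0; out[k]=(ce[i].round(1).tolist(),int(st[i,4]),round(float(np.degrees(np.arctan2(p@cy,p@cx))-a0)%360,1),np.hypot(*p).round(0))
    print(out); return im
E
python3 - <<'E'
from h import *
to(W(-22,74,110),171.5); caps()
E
```

```text
t 14.48 pos [614.1 -21.8 113.7] car [ 10.2  68.5 113.7] yaw 171.6 F [-1.3 -0.2 -1.1] w 0.1 j [ 0.22  0.49 -0.13 -0.03 -0.98 -1.92]
shift cm [3.21 0.55 0.5 ] turn 0.002
{'green': ([208.1, 236.6], 81, 66.9, np.float64(99.0))}
```

>>> send_rows(
  steps=[
    [[-0.5,-0.4,0,0,0],[-0.5,-0.5,0,0,0],[-0.5,-0.5,0,0,0],[0,0,0,0,0]],
  ],
)

```text
clock: 14.87
position: [625.3, -38.1, 113.3]
ee_rot: [0.073, 0.997, 0.006, -0.021]
contact_force: [0.7, 0.5, 0.7]
gripper_width: 0.1
```

```bash
python3 - <<'E'
from h import *
import h
to(W(-22,74,110),171.5); im=caps(); cv2.imwrite("pics/s7raw.png",im)
optics_get=optics.get_image
class F: 
    def get_image(s,n): return cv2.imread("pics/scene0.png"),None
h.optics=F(); caps()
E
```

```text
t 14.87 pos [625.3 -38.1 113.3] car [ 23.7  54.  113.3] yaw 171.6 F [0.7 0.5 0.7] w 0.1 j [ 0.19  0.51 -0.1  -0.03 -1.   -1.89]
shift cm [4.55 2.01 0.54] turn 0.003
{'green': ([202.6, 234.1], 83, 55.1, np.float64(96.0))}
{'green': ([192.8, 218.6], 28, 3.7, np.float64(83.0))}
```

```bash
python3 - <<'E'
from h import *
im=cv2.imread("pics/s7raw.png"); t,dt=optics.get_image("top"); cv2.imwrite("pics/t4.png",t)
a=cv2.resize(im[120:270,170:290],(480,600),interpolation=cv2.INTER_CUBIC); b=cv2.resize(t[150:270,225:329],(320,369),interpolation=cv2.INTER_CUBIC)
o=np.zeros((600,800,3),np.uint8); o[:,:480]=a; o[:369,480:]=b; cv2.imwrite("pics/c7.png",o)
E
```

```text
(no output)
```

View pics/c7.png

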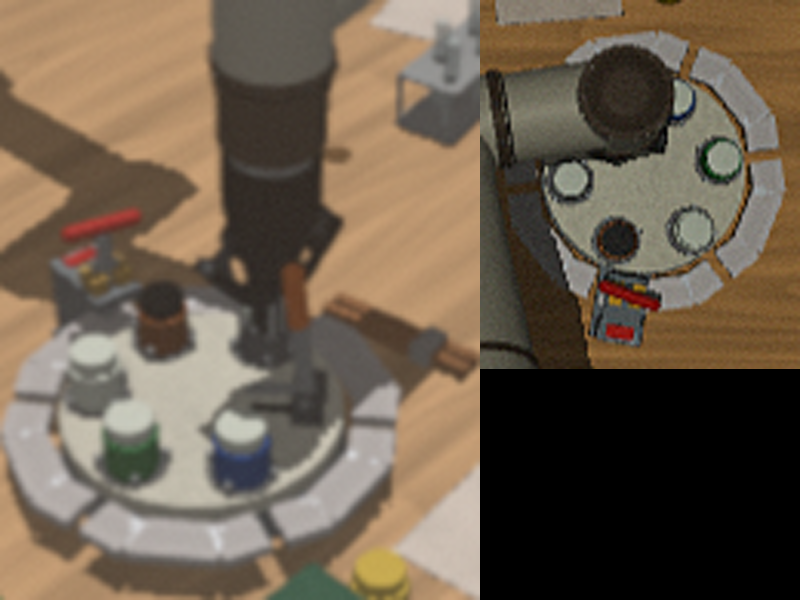

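Disc is now at about 47°, crank upright at left-panel (295,330), T-bar still parked, jars in place. Continuing the push back.

>>> send_rows(
  steps=[
    [[-0.5,-0.5,0,0,0],[-0.5,-0.6,0,0,0],[-0.5,-0.6,0,0,0],[-0.5,-0.6,0,0,0],[-0.3,-0.5,0,0,0],[0,0,0,0,0]],
  ],
)

```text
clock: 15.47
position: [644.3, -72.0, 111.9]
ee_rot: [0.072, 0.997, 0.006, -0.022]
contact_force: [-1.7, -0.8, 0.9]
gripper_width: -0.1
```

```bash
python3 - <<'E'
from h import *
to(W(-22,74,110),171.5); caps()
t,dt=optics.get_image("top"); cv2.imwrite("pics/t5.png",t)
h=cv2.cvtColor(t,cv2.COLOR_BGR2HSV); m=cv2.inRange(h,(0,0,0),(180,255,45)); B=np.zeros_like(m); B[215:240,240:290]=1; m*=B
n,l,st,ce=cv2.connectedComponentsWithStats(m)
for i in range(1,n):
    if st[i,4]>25:
        p=onplane("top",*ce[i],100)[:2]-[593.6,-90]; print(st[i].tolist(),ce[i].round(1),"ang",(np.degrees(np.arctan2(p[1],p[0]))-111.1).round(1),np.hypot(*p).round(1))
E
```

```text
t 15.47 pos [644.3 -72.  111.9] car [ 47.5  23.3 111.9] yaw 171.7 F [-1.7 -0.8  0.9] w -0.1 j [ 0.13  0.54 -0.04 -0.02 -1.03 -1.83]
shift cm [6.92 5.09 0.55] turn 0.003
{'green': ([199.9, 232.2], 82, 48.0, np.float64(94.0))}
[246, 215, 15, 25, 46] [253.6 227.7] ang 22.3 115.0
[261, 220, 12, 12, 99] [266.6 225.9] ang 40.0 82.7
```

>>> send_rows(
  steps=[
    [[-0.5,0.5,0,0,0],[-0.5,0.5,0,0,0],[-0.5,0,0,0,0],[-0.5,0,0,0,0],[0,0,0,0,0]],
  ],
)

```text
clock: 15.98
position: [646.0, -70.2, 108.5]
ee_rot: [0.074, 0.996, 0.0, -0.047]
contact_force: [-2.1, -3.4, -0.5]
gripper_width: 0.2
```

```bash
cat >> h.py <<'E'
def amber():
    t,dt=optics.get_image("top")
    h=cv2.cvtColor(t,cv2.COLOR_BGR2HSV); m=cv2.inRange(h,(0,0,0),(180,255,45)); B=np.zeros_like(m); B[205:242,240:290]=1; m*=B
    n,l,st,ce=cv2.connectedComponentsWithStats(m)
    for i in range(1,n):
        if st[i,4]>25:
            p=onplane("top",*ce[i],100)[:2]-[593.6,-90]; print("dark",st[i].tolist(),ce[i].round(1),"ang",(np.degrees(np.arctan2(p[1],p[0]))-111.1).round(1),"r",np.hypot(*p).round(1))
    return t
E
python3 - <<'E'
from h import *
to(W(-22,74,110),171.5); amber()
E
```

```text
t 15.98 pos [646.  -70.2 108.5] car [ 48.8  25.3 108.5] yaw 171.5 F [-2.1 -3.4 -0.5] w 0.2 j [ 0.13  0.57  0.   -0.02 -1.09 -1.84]
shift cm [7.07 4.87 0.48] turn 0.0
dark [242, 205, 19, 30, 92] [250.4 217.3] ang 4.0 r 104.5
dark [259, 219, 12, 13, 101] [264.7 224.7] ang 34.9 r 82.6
```

Disc at about 35° now: amber is 37 mm from the front and more than 30 mm from its start. Withdrawing, then rising and turning the jaws to the tangent for a firmer grasp.

>>> send_rows(
  steps=[
    [[1.5,0,-0.5,0,0.5],[1.5,0,-2,0,0.5],[0.5,0,-4,0,0.5],[0,0,-4,0,0.5],[0,0,-3,-0.12,0.5],[0,0,0,-0.12,0.5],[0,0,0,-0.12,0.5],[0,0,0,-0.12,0.5],[0,0,0,-0.12,0.5],[0,0,0,-0.12,0.5]],
  ],
)

```text
clock: 16.87
position: [628.6, -62.5, 255.5]
ee_rot: [-0.294, 0.955, 0.015, -0.035]
contact_force: [-0.2, 0.0, 0.1]
gripper_width: 42.7
```

```bash
python3 - <<'E'
from h import *
to(W(69.6,48.8,160),171.5+48); crank(); t=amber()
im,d=optics.get_image("scene"); cv2.imwrite("pics/s8raw.png",im)
h=cv2.cvtColor(im,cv2.COLOR_BGR2HSV); m=cv2.inRange(h,(5,120,60),(14,255,255)); B=np.zeros_like(m); B[165:235,225:262]=1; m*=B
n,l,st,ce=cv2.connectedComponentsWithStats(m); print([(st[i].tolist(),ce[i].round(1).tolist()) for i in range(1,n) if st[i,4]>8])
for x in(30,35,40): print(x,[np.round(proj("scene",W(85*np.cos(np.radians(x)),85*np.sin(np.radians(x)),z)),1).tolist() for z in(74,140,168,197)])
E
```

```text
t 16.87 pos [628.6 -62.5 255.5] car [ 30.5  30.3 255.5] yaw -145.7 F [-0.2  0.   0.1] w 42.7 j [ 0.15  0.42  0.13 -0.02 -1.36 -1.12]
shift cm [-4.68 -1.75  9.22] turn -0.09
grasp car [ 32.   30.4 274.5] ang 1.312 rad 207.4 z axis [-0.076  0.007 -0.997]
dark [244, 205, 15, 29, 91] [249.8 215.7] ang 0.8 r 104.3
dark [260, 219, 11, 13, 94] [264.9 224.8] ang 35.3 r 82.6
[([244, 190, 5, 16, 70], [246.1, 197.6]), ([252, 194, 10, 8, 45], [257.2, 197.0])]
30 [[243.2, 221.7], [243.2, 205.6], [243.2, 198.4], [243.2, 190.8]]
35 [[244.0, 220.2], [244.1, 204.1], [244.1, 196.9], [244.1, 189.3]]
40 [[244.7, 218.6], [244.7, 202.6], [244.8, 195.4], [244.8, 187.8]]
```

```bash
sed -i 's/C0=np.array(.*); YAW=np.radians(-8.5)/C0=np.array([597.1,-89.7]); YAW=np.radians(-9.44)/' h.py; python3 - <<'E'
from h import *
a=np.radians(35.2); P=lambda z:W(85*np.cos(a),85*np.sin(a),z)
s=arm.read_state(); M=R.from_quat(s["ee_rot"]).as_matrix()
to(P(215+0)+M[:,2]*19*[1,1,0],170.6+48)
E
```

```text
t 16.97 pos [628.4 -62.5 255.2] car [ 26.4  31.9 255.2] yaw -146.0 F [-0.5  0.1  0.5] w 43.0 j [ 0.15  0.42  0.13 -0.02 -1.36 -1.12]
shift cm [-4.42 -1.81  3.68] turn -0.081
```

>>> send_rows(
  steps=[
    [[-1.6,-0.6,0.5,-0.08,0.5],[-1.6,-0.6,0.5,0,0.5],[-1.0,-0.4,1,0,0.5],[0,0,0,0,0.5]],
  ],
)

```text
clock: 17.3
position: [672.5, -48.6, 232.6]
ee_rot: [-0.325, 0.945, 0.015, -0.033]
contact_force: [0.1, 0.9, -1.6]
gripper_width: 42.7
```

```bash
python3 - <<'E'
from h import *
a=np.radians(35.2); P=lambda z:W(85*np.cos(a),85*np.sin(a),z)
s=arm.read_state(); M=R.from_quat(s["ee_rot"]).as_matrix(); print(M[:,2].round(3))
to(P(172)+M[:,2]*19,170.6+48)
E
```

```text
[-0.072  0.008 -0.997]
t 17.3 pos [672.5 -48.6 232.6] car [ 67.6  52.9 232.6] yaw -141.9 F [ 0.1  0.9 -1.6] w 42.7 j [ 0.16  0.51  0.21 -0.02 -1.35 -1.06]
shift cm [-0.15 -0.71  7.93] turn -0.01
```

>>> send_rows(
  steps=[
    [[-0.1,-0.4,2.5,0,0.5],[-0.05,-0.3,2.5,0,0.5],[0,0,2,0,0.5],[0,0,1,0,0.5],[0,0,0,0,0.5]],
  ],
)

```text
clock: 17.72
position: [672.4, -52.4, 149.4]
ee_rot: [-0.321, 0.946, 0.015, -0.032]
contact_force: [-0.2, 0.3, -0.1]
gripper_width: 42.7
```

```bash
python3 - <<'E'
from h import *
a=np.radians(35.2); P=lambda z:W(85*np.cos(a),85*np.sin(a),z)
s=arm.read_state(); M=R.from_quat(s["ee_rot"]).as_matrix(); print(M[:,2].round(3))
to(P(172)+M[:,2]*19,170.6+48); amber()
E
```

```text
[-0.07   0.007 -0.997]
t 17.72 pos [672.4 -52.4 149.4] car [ 68.2  49.1 149.4] yaw -142.4 F [-0.2  0.3 -0.1] w 42.7 j [ 0.15  0.56  0.1  -0.02 -1.17 -1.06]
shift cm [ 0.04  0.01 -0.36] turn -0.018
dark [244, 205, 14, 29, 51] [249.  219.1] ang 5.9 r 111.6
dark [260, 219, 11, 13, 96] [264.9 224.8] ang 35.5 r 82.6
```

Well centred. Closing.

>>> send_rows(
  steps=[
    [[0,0,0,0,0],[0,0,0,0,0],[0,0,0,0,0],[0,0,0,0,0],[0,0,0,0,0]],
  ],
)

```text
clock: 18.18
position: [673.9, -52.8, 152.9]
ee_rot: [-0.321, 0.947, 0.013, -0.03]
contact_force: [-0.8, 0.3, -4.5]
gripper_width: 16.9
```

```bash
python3 - <<'E'
from h import *
turn(60,86); crank(); amber()
E
```

```text
disc ang 34.68 r 86.3 t 18.18 F [-0.8  0.3 -4.5] w 16.9
[[-0.11, 0.63], [-0.06, 0.63], [-0.01, 0.63], [0.03, 0.63], [0.08, 0.63], [0.12, 0.62]]
grasp car [ 70.9  49.1 171.8] ang 1.428 rad 98.8 z axis [-0.065  0.006 -0.998]
dark [243, 205, 15, 28, 65] [248.7 215.5] ang -0.1 r 107.8
dark [259, 220, 12, 12, 94] [264.6 224.8] ang 34.8 r 83.1
```

>>> send_rows(
  steps=[
    [[-0.1,0.65,0,0,0],[-0.05,0.65,0,0,0],[0,0.65,0,0,0],[0.05,0.65,0,0,0],[0.05,0.5,0,0,0],[0,0,0,0,0]],
  ],
)

```text
clock: 18.73
position: [655.8, -28.0, 152.9]
ee_rot: [-0.32, 0.947, 0.011, -0.028]
contact_force: [0.3, -0.9, -7.6]
gripper_width: 16.4
```

```bash
python3 - <<'E'
from h import *
turn(60,86); amber()
E
```

```text
disc ang 55.32 r 85.9 t 18.73 F [ 0.3 -0.9 -7.6] w 16.4
[[0.12, 0.69]]
dark [266, 222, 13, 13, 105] [272.4 228.3] ang 54.9 r 82.5
```

>>> send_rows(
  steps=[
    [[0.05,0.35,0,0,0],[0.05,0.25,0,0,0],[0,0,0,0,0],[0,0,0,0,0]],
  ],
)

```text
clock: 19.12
position: [650.7, -23.7, 153.0]
ee_rot: [-0.321, 0.947, 0.011, -0.029]
contact_force: [1.0, -1.0, -7.5]
gripper_width: 17.2
```

```bash
python3 - <<'E'
from h import *
turn(60,86); amber()
E
```

```text
disc ang 59.73 r 85.8 t 19.12 F [ 1.  -1.  -7.5] w 17.2
[[-0.01, 0.05]]
dark [269, 223, 12, 12, 97] [274.7 229. ] ang 60.3 r 83.2
```

>>> send_rows(
  steps=[
    [[0,0,0,0,0.5],[0,0,0,0,0.5],[0,0,0,0,0.5],[0,0,-2.5,0,0.5],[0,0,-3,0,0.5],[0,0,-3,-0.12,0.5],[0,0,0,-0.12,0.5],[0,0,0,-0.12,0.5],[0,0,0,-0.12,0.5],[0,0,0,-0.08,0.5]],
  ],
)

```text
clock: 20.0
position: [658.5, -22.2, 255.5]
ee_rot: [-0.579, 0.815, 0.017, -0.017]
contact_force: [-0.3, -0.1, -0.5]
gripper_width: 42.8
```

```bash
python3 - <<'E'
from h import *
to(np.array([459,-66.,200]),170.6+80)
im,d,p=red(); print(len(p),p[:3],p[-12:])
E
```

```text
t 20.0 pos [658.5 -22.2 255.5] car [ 49.5  76.7 255.5] yaw -109.2 F [-0.3 -0.1 -0.5] w 42.8 j [ 0.2   0.45  0.18 -0.02 -1.35 -0.53]
shift cm [10.66 17.12  6.45] turn 0.003
81 [(201, 172), (202, 172), (203, 172)] [(192, 182), (190, 183), (191, 183), (192, 183), (188, 184), (189, 184), (190, 184), (191, 184), (187, 185), (188, 185), (189, 185), (190, 185)]
```

>>> send_rows(
  steps=[
    [[2.1,3.4,0,0,0.5],[2.1,3.4,0,0,0.5],[2.1,3.4,0,0,0.5],[2.1,3.4,0.5,0,0.5],[2.0,3.2,1,0,0.5],[0,0,1,0,0.5],[0,0,0,0,0.5]],
  ],
)

```text
clock: 20.63
position: [458.0, -65.4, 238.8]
ee_rot: [-0.574, 0.818, 0.016, -0.015]
contact_force: [1.4, 0.4, -0.5]
gripper_width: 42.7
```

```bash
python3 - <<'E'
from h import *
to(np.array([459,-66.,123]),170.6+80); amber()
E
```

```text
t 20.63 pos [458.  -65.4 238.8] car [-141.2    1.2  238.8] yaw -109.9 F [ 1.4  0.4 -0.5] w 42.7 j [ 0.2   0.12 -0.32 -0.02 -1.17 -0.54]
shift cm [-0.05 -0.63 11.56] turn -0.008
dark [269, 222, 21, 9, 91] [277.8 226. ] ang 67.4 r 72.3
dark [271, 229, 19, 13, 138] [280.4 234.4] ang -287.1 r 100.7
```

>>> send_rows(
  steps=[
    [[0,-0.2,3,0,0.5],[0,-0.2,3,0,0.5],[0,-0.2,2.5,0,0.5],[0,0,2,0,0.5],[0,0,0,0,0.5]],
  ],
)

```text
clock: 21.1
position: [471.3, -65.1, 139.2]
ee_rot: [-0.573, 0.819, 0.011, -0.006]
contact_force: [0.5, -0.6, 0.3]
gripper_width: 42.8
```

```bash
python3 - <<'E'
from h import *
to(np.array([459,-66.,122]),170.6+80)
E
```

```text
t 21.1 pos [471.3 -65.1 139.2] car [-128.2    3.6  139.2] yaw -110.0 F [ 0.5 -0.6  0.3] w 42.8 j [ 0.2   0.24 -0.46 -0.02 -0.9  -0.53]
shift cm [0.51 1.08 1.75] turn -0.011
```

>>> send_rows(
  steps=[
    [[0.4,0.9,-0.3,0,0.5],[0.1,0.2,0.3,0,0.5],[0,0.0,1.0,0,0.5],[0,0,0.6,0,0.5],[0,0,0,0,0.5]],
  ],
)

```text
clock: 21.52
position: [464.1, -65.0, 127.4]
ee_rot: [-0.573, 0.819, 0.008, -0.002]
contact_force: [0.3, -0.8, -0.7]
gripper_width: 42.7
```

```bash
python3 - <<'E'
from h import *
to(np.array([459,-66.,122]),170.6+80)
im,d,p=red(); print(p[::4])
E
```

```text
t 21.52 pos [464.1 -65.  127.4] car [-135.3    2.5  127.4] yaw -110.0 F [ 0.3 -0.8 -0.7] w 42.7 j [ 0.2   0.24 -0.49 -0.02 -0.85 -0.54]
shift cm [0.27 0.43 0.55] turn -0.011
[(193, 175), (192, 176), (188, 177), (192, 177), (188, 178), (192, 178), (190, 184)]
```

>>> send_rows(
  steps=[
    [[0.2,0.45,0.4,0,0.5],[0.05,0.1,0.2,0,0.5],[0,0,0,0,0],[0,0,0,0,0],[0,0,0,0,0],[0,0,0,0,0],[0,0,0,0,0]],
  ],
)

```text
clock: 22.15
position: [458.7, -65.6, 122.6]
ee_rot: [-0.574, 0.819, 0.007, -0.001]
contact_force: [0.3, -0.3, -0.0]
gripper_width: 12.1
```

```bash
python3 - <<'E'
from h import *
to(np.array([459,-66.,122]),170.6)
E
```

```text
t 22.15 pos [458.7 -65.6 122.6] car [-140.5    1.1  122.6] yaw -110.0 F [ 0.3 -0.3 -0. ] w 12.1 j [ 0.2   0.24 -0.52 -0.02 -0.83 -0.54]
shift cm [ 0.03 -0.05  0.06] turn 1.386
```

>>> send_rows(
  steps=[
    [[0,0,-0.25,0,0],[0,0,0,0.12,0],[0,0,-0.02,0.12,0],[0,0,-0.02,0.12,0],[0,0,-0.02,0.12,0],[0,0,-0.02,0.12,0],[0,0,-0.02,0.12,0],[0,0,-0.02,0.12,0],[0,0,-0.02,0.12,0]],
  ],
)

```text
clock: 22.9
position: [459.3, -66.2, 122.5]
ee_rot: [-0.111, 0.994, 0.006, -0.004]
contact_force: [1.8, -1.6, -4.8]
gripper_width: 12.0
```

```bash
python3 - <<'E'
from h import *
to(np.array([459,-66.,122]),170.6)
E
```

```text
t 22.9 pos [459.3 -66.2 122.5] car [-139.8    0.6  122.5] yaw -167.2 F [ 1.8 -1.6 -4.8] w 12.0 j [ 0.2   0.24 -0.51 -0.02 -0.83 -1.54]
shift cm [0.03 0.02 0.05] turn 0.387
```

>>> send_rows(
  steps=[
    [[0,0,-0.1,0.12,0],[0,0,-0.05,0.12,0],[0,0,-0.02,0.12,0],[0,0,0,0.02,0],[0,0,0.3,0,0],[0,0,0.4,0,0],[0,0,0.4,0,0]],
  ],
)

```text
clock: 23.48
position: [460.3, -67.0, 117.3]
ee_rot: [0.084, 0.996, 0.003, -0.005]
contact_force: [-12.7, 4.7, 31.2]
gripper_width: 12.0
```

```bash
python3 - <<'E'
from h import *
to(np.array([459,-66.,110]),170.6)
E
```

```text
t 23.48 pos [460.3 -67.  117.3] car [-138.7   -0.   117.3] yaw 170.3 F [-12.7   4.7  31.2] w 12.0 j [ 0.2   0.25 -0.52 -0.01 -0.81 -1.93]
shift cm [0.13 0.07 0.73] turn -0.005
```

>>> send_rows(
  steps=[
    [[0,0,-0.2,0,0],[0,0,0,0,0.5],[0,0,0,0,0.5],[0,0,0,0,0.5],[0,0,-2,0,0.5],[0,0,-3,0,0.5],[0,0,-3,0,0.5],[0,0,-3,0,0.5],[0,0,0,0,0.5]],
  ],
)

```text
clock: 24.23
position: [460.4, -68.2, 233.3]
ee_rot: [0.083, 0.997, 0.002, -0.009]
contact_force: [0.8, 0.6, 0.2]
gripper_width: 42.7
```

```bash
python3 - <<'E'
from h import *
to(np.array([459,-66.,110]),170.6)
im,d,p=red(); print(p); amber()
for z in(130,141,144): print(z,[np.round(proj("scene",W(-140+s,0,z)),1).tolist() for s in(-35,0,35)])
E
```

```text
t 24.23 pos [460.4 -68.2 233.3] car [-138.4   -1.2  233.3] yaw 170.5 F [0.8 0.6 0.2] w 42.7 j [ 0.2   0.12 -0.35 -0.01 -1.12 -1.93]
shift cm [-0.04  0.17 12.33] turn -0.002
[(190, 172), (191, 172), (190, 173), (191, 173), (192, 173), (190, 174), (191, 174), (192, 174), (193, 174), (192, 175), (193, 175), (194, 175), (192, 176), (194, 176), (195, 176), (194, 177), (195, 177), (196, 177), (196, 178), (197, 178), (196, 179), (197, 179), (198, 179), (198, 180), (199, 180), (198, 181), (199, 181), (200, 181), (192, 182), (199, 182), (190, 183), (191, 183), (192, 183), (188, 184), (189, 184), (190, 184), (191, 184), (192, 184), (187, 185), (188, 185), (189, 185), (190, 185)]
dark [269, 223, 15, 19, 102] [274.4 229.1] ang 59.8 r 83.8
dark [272, 232, 18, 10, 113] [281.5 236.4] ang -285.3 r 107.5
130 [[189.7, 174.6], [195.0, 179.7], [200.5, 184.9]]
141 [[189.4, 171.9], [194.8, 177.0], [200.3, 182.2]]
144 [[189.3, 171.2], [194.7, 176.2], [200.2, 181.5]]
```

Now the pin stands on the plate (bar ~10 mm up, along the carousel x). Going back to the crank to bring the disc on slowly.

>>> send_rows(
  steps=[
    [[0,0,-0.5,-0.12,0.5],[0,0,-0.5,-0.12,0.5],[0,0,0,-0.12,0.5],[0,0,0,-0.12,0.5],[0,0,0,-0.12,0.5],[0,0,0,-0.12,0.5],[0,0,0,-0.12,0.5],[0,0,0,-0.12,0.5],[0,0,0,0,0.5]],
  ],
)

```text
clock: 25.08
position: [450.6, -68.5, 224.7]
ee_rot: [-0.404, 0.914, 0.013, -0.024]
contact_force: [-1.2, 0.3, -0.5]
gripper_width: 42.7
```

```bash
cat >> h.py <<'E'
def ov(z,deg=60):
    a=np.radians(deg); s=arm.read_state(); M=R.from_quat(s["ee_rot"]).as_matrix(); to(W(85*np.cos(a),85*np.sin(a),z)+M[:,2]*19,170.6+52)
E
python3 - <<'E'
from h import *
ov(250)
E
```

```text
t 25.08 pos [450.6 -68.5 224.7] car [-148.    -3.1  224.7] yaw -132.3 F [-1.2  0.3 -0.5] w 42.7 j [ 0.2   0.13 -0.36 -0.02 -1.14 -0.93]
shift cm [-16.69 -11.69  -1.68] turn 0.089
```

>>> send_rows(
  steps=[
    [[-3.0,-2.1,-0.5,0,0.5],[-3.0,-2.1,-0.5,0,0.5],[-3.0,-2.1,-0.5,0,0.5],[-3.0,-2.1,0,0,0.5],[-3.0,-2.1,0,0,0.5],[-0.8,-0.6,0,0,0.5],[0,0,0,0,0.5]],
  ],
)

```text
clock: 25.67
position: [640.3, -27.5, 215.1]
ee_rot: [-0.392, 0.919, 0.016, -0.034]
contact_force: [0.5, -0.2, -0.6]
gripper_width: 42.8
```

```bash
python3 - <<'E'
from h import *
ov(172); amber()
E
```

```text
t 25.67 pos [640.3 -27.5 215.1] car [ 32.4  68.4 215.1] yaw -133.7 F [ 0.5 -0.2 -0.6] w 42.8 j [ 0.2   0.46  0.09 -0.02 -1.28 -0.96]
shift cm [-1.21 -0.78  6.12] turn 0.064
dark [269, 223, 12, 14, 101] [274.3 229.1] ang 59.6 r 83.7
```

>>> send_rows(
  steps=[
    [[-0.9,-0.6,0,0.06,0.5],[-0.4,-0.3,0,0,0.5],[0,0,2,0,0.5],[0,0,2,0,0.5],[0,0,1.5,0,0.5],[0,0,0,0,0.5]],
  ],
)

```text
clock: 26.22
position: [644.1, -26.1, 156.1]
ee_rot: [-0.362, 0.931, 0.016, -0.038]
contact_force: [-0.6, 0.2, -0.5]
gripper_width: 42.6
```

```bash
python3 - <<'E'
from h import *
ov(172)
E
```

```text
t 26.22 pos [644.1 -26.1 156.1] car [ 35.9  70.5 156.1] yaw -137.5 F [-0.6  0.2 -0.5] w 42.6 j [ 0.2   0.52  0.03 -0.02 -1.17 -1.02]
shift cm [-0.56 -0.23  0.25] turn -0.001
```

>>> send_rows(
  steps=[
    [[-0.5,-0.2,0.2,0,0.5],[-0.1,-0.05,0,0,0.5],[0,0,0,0,0],[0,0,0,0,0],[0,0,0,0,0],[0,0,0,0,0],[0,0,0,0,0]],
  ],
)

```text
clock: 26.8
position: [650.4, -25.1, 156.9]
ee_rot: [-0.362, 0.931, 0.015, -0.036]
contact_force: [-0.4, 0.2, -2.9]
gripper_width: 16.4
```

```bash
cat >> h.py <<'E'
def pin():
    im,d,p=red(); b=[(u,v) for u,v in p if not(v>181 and u<194)]; A=np.array(b); print("bar px",len(b),"mean v-0.93u",(A[:,1]-0.93*A[:,0]).mean().round(2),"last",b[-2:],"home ref -2.8..")
    return im
E
python3 - <<'E'
from h import *
import h
turn(60,86); amber(); pin()
class F: 
    def get_image(s,n): return cv2.imread("pics/scene0.png"),None
h.optics=F(); pin()
E
```

```text
disc ang 59.13 r 84.6 t 26.8 F [-0.4  0.2 -2.9] w 16.4
[[-0.12, 0.15]]
dark [269, 223, 12, 14, 102] [274.3 229.1] ang 59.5 r 83.9
bar px 58 mean v-0.93u -5.02 last [(199, 182), (200, 182)] home ref -2.8..
bar px 45 mean v-0.93u -2.42 last [(199, 184), (200, 184)] home ref -2.8..
```

>>> send_rows(
  steps=[
    [[-0.02,0.05,0,0,0],[-0.02,0.05,0,0,0],[-0.02,0.05,0,0,0],[0,0,0,0,0]],
  ],
)

```text
clock: 27.23
position: [650.3, -24.9, 157.0]
ee_rot: [-0.362, 0.931, 0.013, -0.036]
contact_force: [-0.0, -0.6, -3.7]
gripper_width: 16.7
```

```bash
python3 - <<'E'
from h import *
turn(60,86); amber(); pin()
E
```

```text
disc ang 59.33 r 84.8 t 27.23 F [-0.  -0.6 -3.7] w 16.7
[[-0.11, 0.12]]
dark [268, 223, 13, 14, 103] [274.3 229.2] ang 59.6 r 84.3
bar px 58 mean v-0.93u -5.02 last [(199, 182), (200, 182)] home ref -2.8..
```

>>> send_rows(
  steps=[
    [[-0.03,0.1,0,0,0],[-0.03,0.1,0,0,0],[0,0.1,0,0,0],[0,0,0,0,0]],
  ],
)

```text
clock: 27.67
position: [650.0, -24.6, 157.0]
ee_rot: [-0.361, 0.932, 0.011, -0.035]
contact_force: [0.9, -2.7, -2.6]
gripper_width: 16.5
```

```bash
python3 - <<'E'
from h import *
turn(60,86); amber(); pin()
E
```

```text
disc ang 59.65 r 84.9 t 27.67 F [ 0.9 -2.7 -2.6] w 16.5
[[-0.11, 0.07]]
dark [269, 223, 12, 14, 100] [274.4 229.2] ang 59.7 r 84.3
bar px 58 mean v-0.93u -5.02 last [(199, 182), (200, 182)] home ref -2.8..
```

>>> send_rows(
  steps=[
    [[-0.03,0.15,0,0,0],[0,0.15,0,0,0],[0,0.15,0,0,0],[0,0,0,0,0]],
  ],
)

```text
clock: 28.1
position: [649.8, -24.2, 157.0]
ee_rot: [-0.361, 0.932, 0.008, -0.034]
contact_force: [1.8, -2.0, -3.5]
gripper_width: 16.9
```

```bash
python3 - <<'E'
from h import *
turn(60,86); amber(); pin()
E
```

```text
disc ang 60.04 r 85.0 t 28.1 F [ 1.8 -2.  -3.5] w 16.9
[[-0.1, 0.01]]
dark [269, 223, 12, 14, 100] [274.4 229.1] ang 59.8 r 83.9
bar px 58 mean v-0.93u -5.02 last [(199, 182), (200, 182)] home ref -2.8..
```

>>> send_rows(
  steps=[
    [[0,0.2,0,0,0],[0,0.2,0,0,0],[0,0.2,0,0,0],[0,0,0,0,0]],
  ],
)

```text
clock: 28.53
position: [649.2, -23.7, 156.9]
ee_rot: [-0.361, 0.932, 0.004, -0.031]
contact_force: [2.4, -2.7, -3.9]
gripper_width: 16.6
```

```bash
python3 - <<'E'
from h import *
turn(60,86); amber(); pin()
E
```

```text
disc ang 60.65 r 85.1 t 28.53 F [ 2.4 -2.7 -3.9] w 16.6
[[-0.11, -0.08]]
dark [244, 221, 7, 21, 26] [246.7 231.4] ang 19.7 r 140.7
dark [268, 223, 13, 14, 107] [274.2 229.1] ang 59.3 r 84.1
bar px 56 mean v-0.93u -4.97 last [(199, 182), (200, 182)] home ref -2.8..
```

>>> send_rows(
  steps=[
    [[0,0.35,0,0,0],[0,0.35,0,0,0],[0,0,0,0,0]],
  ],
)

```text
clock: 28.88
position: [646.9, -21.6, 156.9]
ee_rot: [-0.36, 0.932, 0.001, -0.03]
contact_force: [3.8, -4.5, -4.2]
gripper_width: 16.6
```

```bash
python3 - <<'E'
from h import *
turn(60,86); amber(); pin()
E
```

```text
disc ang 62.81 r 85.4 t 28.88 F [ 3.8 -4.5 -4.2] w 16.6
[[-0.13, -0.4]]
dark [269, 224, 13, 11, 104] [275.3 229.4] ang 61.9 r 84.2
bar px 55 mean v-0.93u -2.68 last [(200, 184), (201, 184)] home ref -2.8..
```

The bar dropped by about the full 11 mm (pixel measure −5.0 → −2.7, reference −2.4). Releasing and checking.

>>> send_rows(
  steps=[
    [[0,-0.1,0,0,0],[0,0,0,0,0.5],[0,0,0,0,0.5],[0,0,0,0,0.5],[0,0,-2.5,0,0.5],[0,0,-3,0,0.5],[0,0,-3,0,0.5],[-3.5,0,-1,0,0.5],[-3.5,-2,0,0,0.5],[-3.5,-2,0,0,0.5]],
  ],
)

```text
clock: 29.82
position: [751.4, 26.7, 258.8]
ee_rot: [-0.361, 0.932, 0.008, -0.029]
contact_force: [1.7, -0.1, 0.7]
gripper_width: 42.7
```

>>> send_rows(
  steps=[
    [[-2,-3,0,0,0.5],[0,-3,0,0,0.5],[0,-3,0,0,0.5],[0,-3,0,0,0.5],[0,0,0,0,0.5],[0,0,0,0,0.5]],
  ],
)

```text
clock: 30.32
position: [855.2, -40.3, 248.5]
ee_rot: [-0.366, 0.93, 0.011, -0.029]
contact_force: [-0.6, 1.3, 0.9]
gripper_width: 42.8
```

```bash
python3 - <<'E'
from h import *
turn(60); t=amber(); im=pin(); cv2.imwrite("pics/s9raw.png",im); cv2.imwrite("pics/t9.png",t)
a=cv2.resize(im[120:270,170:290],(480,600),interpolation=cv2.INTER_CUBIC); b=cv2.resize(t[150:270,225:329],(320,369),interpolation=cv2.INTER_CUBIC)
o=np.zeros((600,800,3),np.uint8); o[:,:480]=a; o[:369,480:]=b; cv2.imwrite("pics/c9.png",o)
print("front",W(-85,0,100).round(1)); print(np.round(proj("scene",W(42.5,73.6,74)),1),np.round(proj("scene",W(42.5,73.6,197)),1))
E
```

```text
disc ang 20.23 r 264.0 t 30.32 F [-0.6  1.3  0.9] w 42.8
[[0.83, 3.0], [1.17, 2.74], [1.46, 2.45], [1.72, 2.12], [1.93, 1.78], [2.09, 1.41], [2.21, 1.03], [2.27, 0.65]]
dark [244, 205, 23, 37, 129] [252.6 219.8] ang 10.0 r 101.8
dark [270, 223, 12, 13, 100] [275.6 229.3] ang 62.5 r 84.0
dark [240, 226, 8, 9, 44] [243.3 230.4] ang 15.9 r 147.6
bar px 47 mean v-0.93u -2.33 last [(199, 184), (200, 184)] home ref -2.8..
front [513.3 -75.8 100. ]
[245.5 213.4] [245.7 182.8]
```

View pics/c9.png

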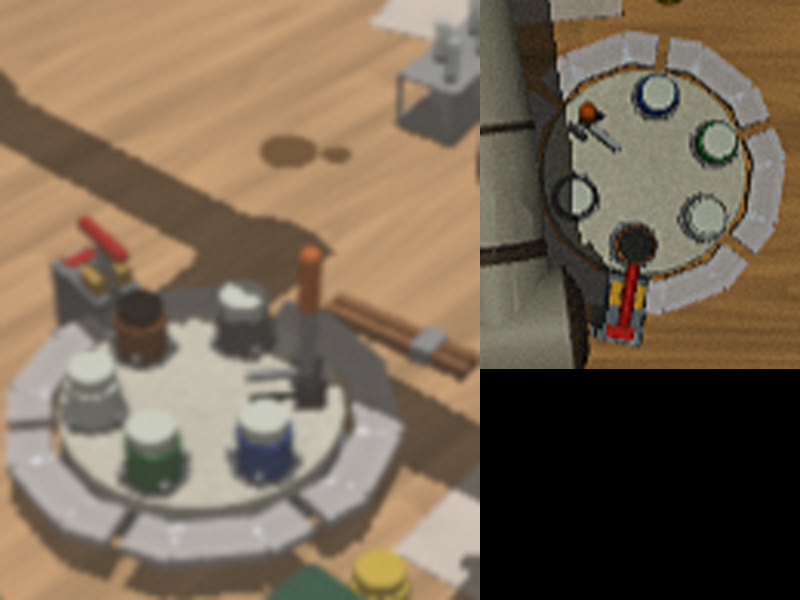

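The picture shows amber at the front under the T-bar (right panel (635,243)) and the bar home and aligned, at the same pixels as at the start. The crank is upright (left panel (310,270–400)), all five jars are standing, and the hand is clear.

```bash
python3 -c "
from bench import job
print(job.job_done())"
```

```text
the job is handed in; nothing more can be done
None
```

I handed the job in at about 30 s with the carousel locked and the amber jar in front. I can't be sure the step order counted correctly.

**What I did:**
- I lifted the T-bar, twisted it and let it go parked, then swung the crank upright, taking hold again on the way.
- The first turn slipped out of the fingers, and the disc ran on by itself to about 60°.
- I pushed the disc back to about 35° by pressing the gripper against the crank, then took a firm hold and turned it to 60°.
- I twisted the T-bar back. The pin first stood on the plate, so I brought the disc on with the crank until it snapped in.

**Last checks:**
- **Pin and T-bar:** the T-bar is back on its starting pixels, −2.33 against −2.42 at the start and −5.0 with the pin on the plate. It lies along the carousel's front-to-back line.
- **Amber jar:** in front, at 62.5° by the last image reading where 60° was expected. That is about 3 mm and within the jar's play.
- **Everything else:** the crank stands upright, all five jars are standing, and the hand is clear. The tongs and tube rack look unmoved in the last crop. I did not check the other bystanders again.

**Not confirmed:** I could not tell when the first grip let go. If it slipped before about 20°, step 3 (turning by the crank) was not counted on that turn. The push back was meant to cover that case. I aimed to touch the crank only with the gripper body, but a finger part may have touched it while the amber jar was still in front. If step 3 was only counted at that moment, the run fails.

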